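# Fit the glass cover plate under the sprung clips of a glassware light box

## Robot

A 7-joint arm with a two-finger parallel gripper is mounted at the origin on the work surface. World frame = base frame: x ahead of the robot, y to its left, z up, the work surface at z = 0. Lengths are in m, angles in rad, forces in N, time in s.
With the tool pointing down it reaches from about 0.4 to 0.9 m from the base axis. Payload 5.6 kg.
Tool frame: the origin (TCP) lies at the very end of the fingers, on their centre line; the grasp point (between the pads) lies 19 mm behind it (manip.grip_point_offset is the distance from the TCP to the grasp point, in m); x points along the fingers, z is the direction in which the jaws open and shut, and the axes are right-handed (so a half turn about x gives the same grasp; the last joint's range is limited). The gripper opens to 92 mm and grips with 3 to 60 N. Pads are 20 mm wide; open, the fingers measure 128 mm over their backs; the gripper's body (75 mm by 189 mm) begins 69 mm behind the grasp point.
Start: joints at [-1.219, 0.468, -0.012, 1.603, 0.006, 1.071, -0.056], TCP at [0.25, 0.6, 0.183] pointing down, gripper open.
Joint ranges: [-2.53, 2.53], [-0.31, 2.02], [-1.57, 1.55], [0.28, 2.44], [-1.29, 4.43], [0.15, 1.84], [-2.92, 2.92]. Speed limits (rad/s): [2.57, 2.57, 3.14, 3.14, 3.14, 3.14, 3.14].

## Interface

Orientations are given as a unit quaternion [w, x, y, z].
In Python, from station import manip gives the robot as it stands.
- The arm moves only by the tool drive_tool, never from a script. Its argument "increments" is a list of rows, each a list of 7 numbers: the shift along the tool's x, y, z normalised to -1 to 1, where 1 is 300 mm, then the turn, a rotation vector about the tool's x, y, z normalised to -1 to 1, where 1 is 90 degrees, then the closure, from -1 (fully open) to 1 (shut). In form: [[dx, dy, dz, ax, ay, az, fingers], ...]. A call has 1 to 12 rows; each row is the pose to reach, as a shift and turn from the pose commanded when the call began, along the tool's axes at that moment; what a row does not reach only later rows make up. A row lasts 1/8 s, in which the tool goes at most 62.5 mm and 10.7 degrees, less where a joint would pass 70% of its speed; a pose out of reach is approached as far as the arm can. A call with a number of a shift or a turn outside -1 to 1 is refused whole. A call with a gripper value outside its range is refused whole. The fingers move at their own pace and stop on an object; the grip force is fixed at half the most. Time passes only in rows, so rows that repeat a pose let the fingers close. It gives the time, the measured TCP pose, the force and the opening at its end, in the units of the state.
- manip.read_state(): the state, without advancing time (a new reading comes with each control period).
- manip.capture(name): name is "side" or "top" or "wrist"; returns a dict with "img" (480x640x3 uint8, red, green, blue), "fov_y" (degrees; the focal length in pixels is half the picture's height over the tangent of half this angle, whatever the lens; pixels are square), "cx", "cy" (the principal point, pixels), "T" (4x4, takes a point from camera to world coordinates); the wrist camera has in their place "T_tool_cam" (4x4, takes a point from camera to tool coordinates, whose origin is the TCP and whose axes are the tool frame's). Camera axes: x right, y down, z forward; pixel columns grow to the right and rows downward; lengths in m; the calibration is good to about 2 mm. A picture is of the moment at which its call begins: read the wrist's pose just before it. There is no depth.
- manip.finish_job(): hands the job in, once; it reports no verdict.
The state is a dict: "t": time; "joints": joint angles; "qvel": joint speeds; "joint_torque": joint torques, N m; "tool_pos": TCP position; "tcp_rot": TCP orientation; "force": force on the tool from outside, world axes, zero at the start; "moment": the same for the moment, N m; "gripper_width": opening from 0.0 (shut) to 1.0 (fully open).
Only numpy, scipy, OpenCV 4.12 (cv2) and the standard library are available. Lean on these libraries where they do the work, as an engineer would, in place of code of your own. Each camera call takes 0.05 s, during which the arm holds its last target.

## Task

Fit the glass cover plate on the light box used for checking donated glassware: lay it flat on the deck and slide it, leading edge first, under the two sprung clips until both have snapped down behind its rear edge, then let go. The end stop comes right after the snap and it is glass, so feel your way: never press it against the clips and the stop with more than 10 N. Leave the other things on the table alone.

Things in the scene. Friction and masses are not known exactly. Their poses are not given: they have to be found in the camera images.
- plate: flat clear glass plate with darker ground edges, 70 mm long (its x), 96 mm wide (its y), 6 mm thick, about 160 g in all, with an upright steel pull bar. Origin at the centre of its underside; z up. +x points to the leading edge (goes in first, x = +35 mm); the rear edge is at x = -35 mm, nearer the bar. It starts flat on the table.
- plate_bar (a point): centre of the pull bar, at x = -15, y = 0, z = 19 mm of the plate: 10 mm thick along x, 30 mm long along y, standing from 6 to 32 mm above the plate's underside; grip it across its 10 mm from above
- plate_lead (a point): middle of the plate's leading edge, at x = +35, y = 0, z = 3 mm of the plate
- lightbox: fixed grey light box, 252 mm long (its x, from -120 to +132 mm), 136 mm wide (its y), with a flat deck 45 mm above the table. Origin at table height at x = 0, y = 0; +x is the direction in which the plate slides in. The plate is laid on the open deck before the clips' toes (leading edge below x = -42 mm; it may overhang the near end a little). Glass slides easily on it.
- channel (a point): on the deck's top at x = -20, y = 0 of the light box (its axes): start of the channel between two side rails 5 mm high, 99 mm wide inside, from x = -20 to +95 mm; from x = -20 back to -42 mm the rails flare out to about 115 mm.
- deck (a point): point on the deck's top face, 45 mm above the light box's origin, same axes
- clamp: fixed aluminium bar across the far end of the deck (origin on the deck at x = +127 mm of the light box, same axes). It carries a carriage with the two clips and, between their mounts, the rigid end stop, clamped tight anywhere along 40 mm: s = 0 to 40 mm, not measured, differs each time. The stop's near face is at x = 55 mm + s of the light box, 50 mm wide, 9 mm high.
- clip_left (a joint): lift of the sprung steel leaf clip at y = +36 mm of the light box, rad: 0 down, about 0.05 while riding on the glass. 10 mm wide, hinged at x = 70 mm + s, top 14 mm above the deck. Its round nose (5 mm across) is at x = -20 mm + s, 1.5 mm above the deck when down; from it a toe slopes up 32 degrees towards -x, 18 mm long, to 12 mm above the deck.
- clip_right (a joint): the same for the clip at y = -36 mm. The leading edge wedges both toes up (some 3 to 8 N of push), the noses ride along the glass (1 to 5 N drag) and drop behind the rear edge when it is past x = -17.5 mm + s, nudging the plate on by up to 6 N; the end stop comes 2.5 mm of travel after that.
- coasters: stack of three round wooden coasters, 94 mm across, 28 mm high; bystander; origin at the centre of its underside
- tumbler: clear glass tumbler, 68 mm across, 75 mm tall; bystander
- bowl: dark wooden bowl, 120 mm across, 55 mm high; bystander
- mug: white mug, 80 mm across, 85 mm tall; bystander
- jar: glass jar with a steel lid, 72 mm across, 85 mm tall; bystander
- saucer: small blue plate, 120 mm across, 15 mm high; bystander
- brush: dish brush lying flat; bystander
There are look-alikes about, which are no part of the job. Of the things like the plate, leave any that is green; of the rest the smaller one is meant.

How it is judged:
By the outcome, as a careful person would: the job done as asked, in the order asked, and still so for the second after the job is handed in, with the robot touching nothing.
It also fails if it takes over 59 s, if anything falls off the work surface, if the arm or the gripper's body presses on something with over 40 N, if the wrist force passes 120 N, or if a joint passes its speed limit or range.

## Working session

There is one attempt and no reset: what is moved stays moved. The work goes in short steps, Python scripts to look and compute and a tool call to move; the robot and the scene stay as the last step left them, time stands still between calls to the robot, and variables do not carry over. Pictures are saved under pics/ and viewed, and the job is handed in when it is done.

Besides the shell and the picture viewer there is one more tool, called after "Emit:" as name([rows], argument=value, ...), one row to a line, values as JSON. drive_tool: Moves the arm, as the interface text tells. Scaled input: -1 to 1 covers 300 mm each way for a shift and 90 degrees each way for a turn. Its arguments: {"type":"object","properties":{"increments":{"type":"array","items":{"type":"array","items":{"type":"number","minimum":-1,"maximum":1}}}},"required":["increments"]}

```bash
mkdir -p pics; ls
python3 - <<'E'
from station import manip
import cv2,json
s=manip.read_state();print(s)
for n in("side","top","wrist"):
    c=manip.capture(n);cv2.imwrite(f"pics/a_{n}.png",c["img"][:,:,::-1])
    print(n,{k:(v.tolist() if hasattr(v,'tolist') else v) for k,v in c.items() if k!="img"})
print(manip.grip_point_offset)
E
```

```text
pics
{'t': 0.0, 'joints': array([-1.21901485,  0.4683713 , -0.01160646,  1.60360857,  0.0060023 ,
        1.07137683, -0.05630246]), 'qvel': array([ 1.90983804e-05,  1.20385336e-03,  1.64921715e-03,  1.29077139e-03,
        2.05183140e-03,  2.19929966e-03, -4.89126196e-04]), 'joint_torque': array([ 3.43182455e-04, -5.20590949e+01, -1.22737046e-02, -2.43747711e+01,
       -5.65469032e-02,  1.74804818e-02,  1.54268901e-04]), 'tool_pos': array([0.24982046, 0.59939818, 0.18235043]), 'tcp_rot': array([ 0.58787488, -0.39259091,  0.58884209,  0.39184244]), 'force': array([ 0.3921315 , -0.81045771,  0.13803578]), 'moment': array([ 0.02830605, -0.00975755, -0.03726816]), 'gripper_width': 0.9979827866467423}
side {'fov_y': 53.093604767292334, 'cx': 315.1908987560052, 'cy': 242.15021168298364, 'T': [[0.9148296961730873, -0.25661854080892393, 0.31182294898380214, 0.11579338058517487], [-0.4035972429050299, -0.5542151375129608, 0.7279799769711719, -1.0660850957029666], [-0.013996160877701346, -0.7918285836370069, -0.6105830014143014, 0.918175798696537], [0.0, 0.0, 0.0, 1.0]]}
top {'fov_y': 46.23781978105917, 'cx': 323.70086932626117, 'cy': 241.56926845316184, 'T': [[0.01013511354362813, -0.9968585414527187, 0.07855143414487153, 0.42220462397402037], [-0.9999179604750685, -0.010718819524103638, -0.007012790271266383, -0.05511821490056208], [0.007832738527286855, -0.07847391439687469, -0.9968853961044846, 1.7043013000776543], [0.0, 0.0, 0.0, 1.0]]}
wrist {'fov_y': 58.85233601498209, 'cx': 313.6368275578358, 'cy': 233.93935250857382, 'T_tool_cam': [[0.0009928797827654327, -0.2972998123050368, 0.9547836591569449, -0.20046388215832125], [0.0003393786755182969, -0.954783974611088, -0.2973002634508844, 0.08409815659161331], [0.999999449505773, 0.0006192166346422433, -0.0008470884887678111, -0.0001933505054031448], [0.0, 0.0, 0.0, 1.0]]}
0.0187
```

View pics/a_side.png

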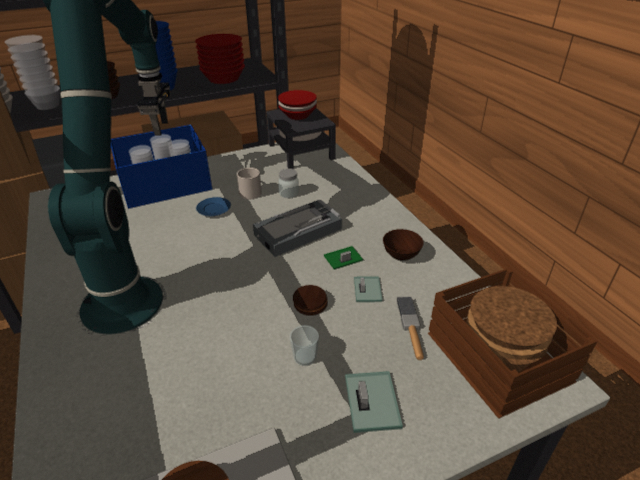

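View pics/a_top.png

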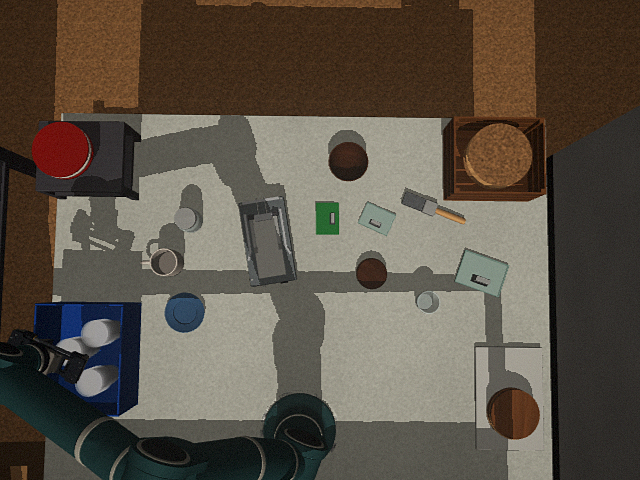

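View pics/a_wrist.png

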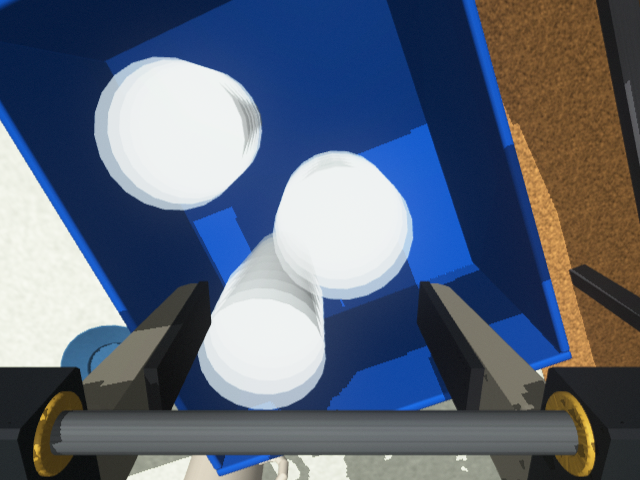

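The target plate is at about (377,218) in the top view, between the green one at (327,217) and the larger one at (482,272). The light box is at (268,240), and the gripper is over the blue crate. I'll zoom in next.

```bash
cat > h.py <<'E'
import numpy as np,cv2
from scipy.spatial.transform import Rotation as R
def f(c): return c["img"].shape[0]/2/np.tan(np.radians(c["fov_y"])/2)
def Tw(c,s=None):
    if "T" in c: return np.array(c["T"])
    T=np.eye(4);q=s["tcp_rot"];T[:3,:3]=R.from_quat([q[1],q[2],q[3],q[0]]).as_matrix();T[:3,3]=s["tool_pos"]
    return T@np.array(c["T_tool_cam"])
def cast(c,uv,z,s=None):
    T=Tw(c,s);uv=np.atleast_2d(np.array(uv,float))
    d=np.c_[(uv[:,0]-c["cx"])/f(c),(uv[:,1]-c["cy"])/f(c),np.ones(len(uv))]@T[:3,:3].T
    o=T[:3,3];return o+d*((z-o[2])/d[:,2])[:,None]
def proj(c,P,s=None):
    T=Tw(c,s);p=(np.atleast_2d(P)-T[:3,3])@T[:3,:3]
    return np.c_[c["cx"]+f(c)*p[:,0]/p[:,2],c["cy"]+f(c)*p[:,1]/p[:,2]]
E
python3 - <<'E'
import cv2
a=cv2.imread("pics/a_top.png");s=cv2.imread("pics/a_side.png")
cv2.imwrite("pics/b1.png",cv2.resize(a[180:300,225:405],None,fx=4.4,fy=4.4,interpolation=cv2.INTER_CUBIC))
cv2.imwrite("pics/b2.png",cv2.resize(s[185:320,240:400],None,fx=4.4,fy=4.4,interpolation=cv2.INTER_CUBIC))
E
```

```text
(no output)
```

View pics/b1.png

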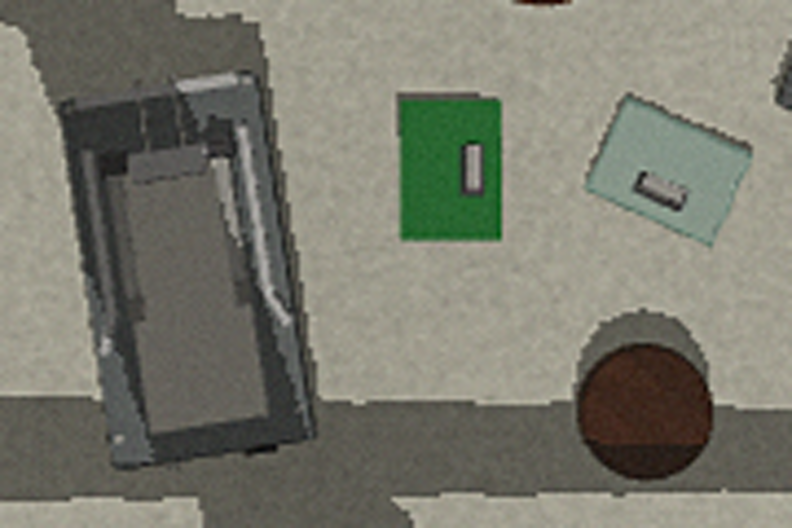

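View pics/b2.png

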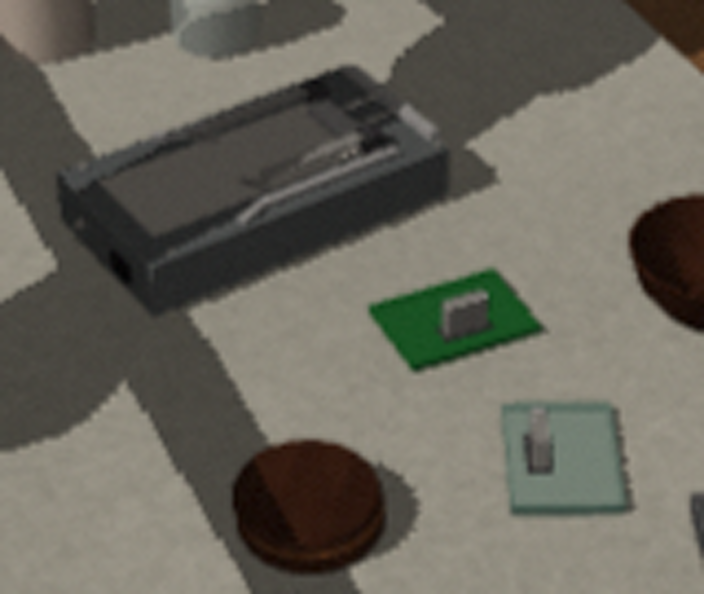

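Run:
```python
from h import *
from station import manip
c=manip.capture("top")
img=c["img"].astype(int)
r,g,b=img[...,0],img[...,1],img[...,2]
m=((g-r>8)&(g>100)&(b-r>2)).astype(np.uint8)
m[:, :340]=0;m[:,410:]=0;m[:190]=0;m[245:]=0
m=cv2.morphologyEx(m,cv2.MORPH_CLOSE,np.ones((7,7)))
cs,_=cv2.findContours(m,0,2);k=max(cs,key=cv2.contourArea)
rect=cv2.minAreaRect(k);bp=cv2.boxPoints(rect);print(rect)
P=cast(c,bp,.006);print(P.round(4));print(P.mean(0),[np.linalg.norm(P[i]-P[i-1]).round(4) for i in range(4)])
for i in range(4):
    d=P[i]-P[i-1];print(np.degrees(np.arctan2(d[1],d[0])).round(1))
print("bar top",cast(c,[[225+660/4.4,180+188/4.4]],.032))
q=np.array([[115,467],[313,437],[250,73],[65,103]])/4.4+[225,180]
B=cast(c,q,.045);print("box",B.round(4))
for i in range(4):
    d=B[(i+1)%4]-B[i];print(np.linalg.norm(d).round(4),np.degrees(np.arctan2(d[1],d[0])).round(1))
```

```text
((376.4657287597656, 218.57533264160156), (31.614543914794922, 23.172964096069336), 24.443954467773438)
[[ 0.615  -0.1686  0.006 ]
 [ 0.68   -0.1975  0.006 ]
 [ 0.6409 -0.2853  0.006 ]
 [ 0.576  -0.2562  0.006 ]]
[ 0.62798821 -0.22687873  0.006     ] [np.float64(0.0959), np.float64(0.0712), np.float64(0.0962), np.float64(0.0711)]
66.0
-24.0
-114.0
155.8
bar top [[ 0.61221522 -0.21990092  0.032     ]]
box [[0.4193 0.1452 0.045 ]
 [0.4406 0.0132 0.045 ]
 [0.686  0.0593 0.045 ]
 [0.6641 0.1839 0.045 ]]
0.1337 -80.8
0.2496 10.6
0.1265 100.0
0.2479 -171.0
```

Emit:
drive_tool([
  [-0.25, 0, 0, 0, 0, 0, -1],
  [-0.3, 0, 0, 0, 0, 0, -1],
  [-0.3, -1, -0.93, 0.5, 0, 0, -1],
  [-0.3, -1, -0.93, 0.5, 0, 0, -1],
  [-0.3, -1, -0.93, 0.5, 0, 0, -1],
  [-0.3, -1, -0.93, 0.5, 0, 0, -1],
  [-0.3, -1, -0.93, 0.5, 0, 0, -1],
  [-0.3, -1, -0.93, 0.5, 0, 0, -1],
  [-0.3, -1, -0.93, 0.5, 0, 0, -1],
  [-0.3, -1, -0.93, 0.5, 0, 0, -1],
])

```text
t: 1.45
tool_pos: [0.4207, 0.2244, 0.2736]
tcp_rot: [0.694, -0.135, 0.694, 0.135]
force: [-0.1, 1.0, 0.4]
gripper_width: 0.999
```

```bash
cat >> h.py <<'E'
def go(s,pos,yaw):
    """print increments (normalised) from state s to TCP pos, jaw yaw deg, tool down"""
    q=s["tcp_rot"];Rt=R.from_quat([q[1],q[2],q[3],q[0]])
    x=np.array([0,0,-1.]);z=np.array([np.cos(np.radians(yaw)),np.sin(np.radians(yaw)),0]);y=np.cross(z,x)
    Rg=R.from_matrix(np.c_[x,y,z])
    d=Rt.inv().apply(np.array(pos)-s["tool_pos"])/.3
    r=np.degrees((Rt.inv()*Rg).as_rotvec())/90
    print("inc",d.round(4),r.round(4))
def st(s):
    q=s["tcp_rot"];M=R.from_quat([q[1],q[2],q[3],q[0]]).as_matrix()
    print("t",round(s["t"],2),"pos",s["tool_pos"].round(4),"xax",M[:,0].round(4),"jawyaw",np.degrees(np.arctan2(M[1,2],M[0,2])).round(2),"F",s["force"].round(2),"w",round(s["gripper_width"],3),"q7",s["joints"][6].round(2))
E
python3 - <<'E'
from h import *
from station import manip
s=manip.read_state();st(s);go(s,[.55,-.19,.25],-24.1)
E
```

```text
t 1.45 pos [0.4207 0.2244 0.2736] xax [ 5.e-04  2.e-04 -1.e+00] jawyaw 22.05 F [-0.15  1.    0.41] w 0.999 q7 -0.15
inc [ 0.0786 -1.442  -0.1192] [ 5.128e-01  3.000e-04 -1.000e-04]
```

Run:
```python
from h import *
from station import manip
s=manip.read_state();go(s,[.57,.09,.27],9.5)
```

```text
inc [ 0.0121 -0.6019  0.293 ] [ 0.1394  0.0004 -0.    ]
```

Emit:
drive_tool([
  [0, -0.2, 0.1, 0.07, 0, 0, -1],
  [0, -0.4, 0.2, 0.14, 0, 0, -1],
  [0, -0.6, 0.29, 0.14, 0, 0, -1],
  [0, -0.6, 0.29, 0.14, 0, 0, -1],
  [0, -0.6, 0.29, 0.14, 0, 0, -1],
])

```text
t: 2.08
tool_pos: [0.5683, 0.0947, 0.2726]
tcp_rot: [0.704, -0.06, 0.705, 0.06]
force: [-0.7, 0.0, -0.4]
gripper_width: 1.002
```

Run:
```python
from h import *
from station import manip
import pickle
s=manip.read_state();st(s);c=manip.capture("wrist")
pickle.dump((s,c),open("box.pkl","wb"));cv2.imwrite("pics/box.png",c["img"][:,:,::-1])
```

```text
t 2.08 pos [0.5683 0.0947 0.2726] xax [-0.0013 -0.     -1.    ] jawyaw 9.8 F [-0.75  0.04 -0.44] w 1.002 q7 0.08
```

View pics/box.png

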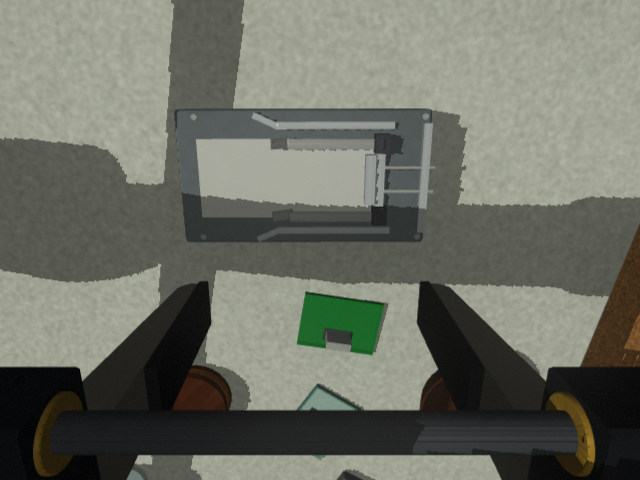

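Run:
```python
import cv2
a=cv2.imread("pics/box.png")
cv2.imwrite("pics/box2.png",cv2.resize(a[95:255,165:445],None,fx=2.85,fy=2.85,interpolation=cv2.INTER_CUBIC))
cv2.imwrite("pics/box3.png",cv2.resize(a[95:255,245:445],None,fx=4,fy=3.7,interpolation=cv2.INTER_CUBIC)[:592])
```

```text
(no output)
```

View pics/box2.png

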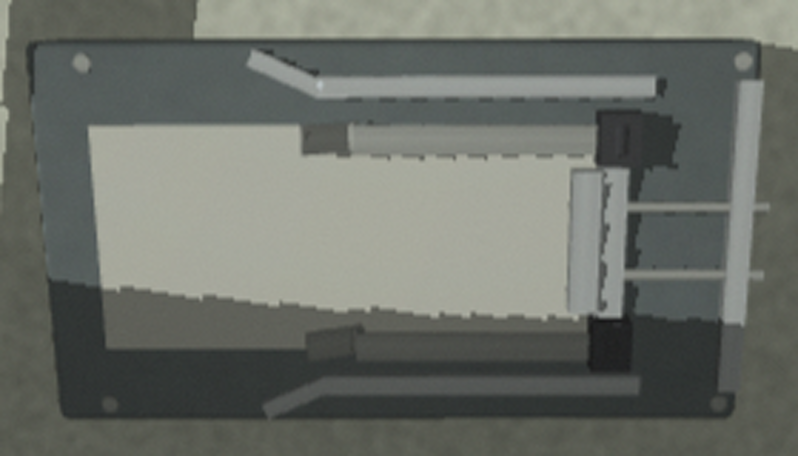

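View pics/box3.png

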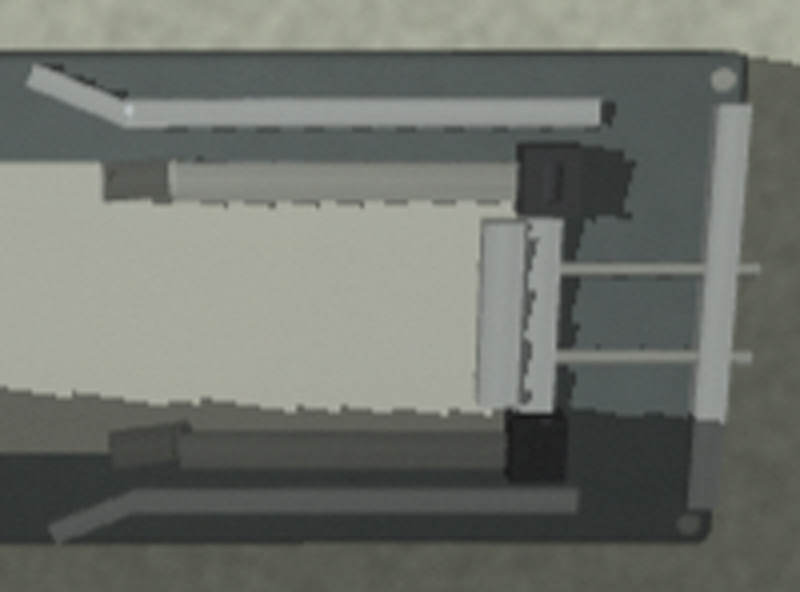

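Run:
```python
from h import *
import pickle
s,c=pickle.load(open("box.pkl","rb"))
p2=lambda L:np.array(L,float)/2.85+[165,95]
p3=lambda L:np.array(L,float)/[4,3.7]+[245,95]
B=cast(c,p2([[32,41],[64,417],[733,417],[759,41]]),.045,s)[:,:2];print(B.round(4))
for i in range(4):
    d=B[(i+1)%4]-B[i];print(np.linalg.norm(d).round(4),np.degrees(np.arctan2(d[1],d[0])).round(2))
near=(B[0]+B[1])/2;far=(B[2]+B[3])/2;cen=(near+far)/2
sc=cast(c,p2([[82,62],[110,405],[719,405],[743,61]]),.045,s)[:,:2];print("screws cen",sc.mean(0),"box cen",cen)
d=sc[3]-sc[0];d2=sc[2]-sc[1];print("screw yaw",np.degrees(np.arctan2(d[1],d[0])),np.degrees(np.arctan2(d2[1],d2[0])))
# rails inner top edges z=.050
ru=cast(c,p3([[128,122],[600,124]]),.050,s)[:,:2];rl=cast(c,p3([[134,492],[578,490]]),.050,s)[:,:2]
for r in (ru,rl):
    d=r[1]-r[0];print("rail",r.round(4).tolist(),np.linalg.norm(d),np.degrees(np.arctan2(d[1],d[0])))
yaw=np.radians(float(np.degrees(np.arctan2(*(far-near)[::-1]))));print("yaw",np.degrees(yaw))
ex=np.array([np.cos(yaw),np.sin(yaw)]);ey=np.array([-ex[1],ex[0]])
org=cen-ex*.006
def L(P):return np.c_[(P-org)@ex,(P-org)@ey].round(4)
print("org",org);print("rails local",L(ru),L(rl))
print("stop",L(cast(c,p3([[482,222],[478,402]]),.054,s)[:,:2]))
print("nose",L(cast(c,p3([[170,182],[179,450]]),.051,s)[:,:2]))
print("toetip",L(cast(c,p3([[103,182],[108,450]]),.057,s)[:,:2]))
print("clamp",L(cast(c,p3([[705,260],[690,505]]),.065,s)[:,:2]))
```

```text
[[0.4242 0.1474]
 [0.4461 0.0149]
 [0.6912 0.0575]
 [0.6669 0.1894]]
0.1343 -80.61
0.2488 9.85
0.1341 100.41
0.2464 -170.18
screws cen [0.56303178 0.10232488] box cen [0.55709107 0.10231784]
screw yaw 9.904453699405536 9.848578914278576
rail [[0.523, 0.1471], [0.6355, 0.1661]] 0.11406205949210604 9.568167369793118
rail [[0.5392, 0.0476], [0.6525, 0.0678]] 0.11506992122707399 10.137230441365352
yaw 9.83455983800024
org [0.55117924 0.10129302]
rails local [[-0.0199  0.0499]
 [ 0.0942  0.0494]] [[-0.021  -0.0509]
 [ 0.0941 -0.0503]]
stop [[ 0.0661  0.0245]
 [ 0.0668 -0.0241]]
nose [[-0.01    0.0346]
 [-0.009  -0.0384]]
toetip [[-0.0257  0.0352]
 [-0.0266 -0.0368]]
clamp [[ 0.1184  0.0161]
 [ 0.1196 -0.0501]]
```

Run:
```python
from h import *
from station import manip
s=manip.read_state();st(s);go(s,[.614,-.221,.14],-24.1)
```

```text
t 2.12 pos [0.5677 0.0958 0.2727] xax [-1.5e-03  7.0e-04 -1.0e+00] jawyaw 9.91 F [-0.06  0.36  0.28] w 1.002 q7 0.08
inc [ 0.4415 -1.0671 -0.029 ] [ 3.779e-01 -1.000e-03 -3.000e-04]
```

Emit:
drive_tool([
  [0, -0.2, 0, 0.1, 0, 0, -1],
  [0, -0.4, 0, 0.2, 0, 0, -1],
  [0, -0.6, -0.01, 0.3, 0, 0, -1],
  [0.1, -0.8, -0.02, 0.378, 0, 0, -1],
  [0.2, -1, -0.03, 0.378, 0, 0, -1],
  [0.3, -1, -0.03, 0.378, 0, 0, -1],
  [0.4, -1, -0.03, 0.378, 0, 0, -1],
  [0.4, -1, -0.03, 0.378, 0, 0, -1],
  [0.4, -1, -0.03, 0.378, 0, 0, -1],
])

```text
t: 3.25
tool_pos: [0.6117, -0.2018, 0.1546]
tcp_rot: [0.692, 0.148, 0.691, -0.147]
force: [0.3, -0.4, 0.9]
gripper_width: 1.0
```

Run:
```python
from h import *
from station import manip
import pickle
s=manip.read_state();st(s);c=manip.capture("wrist")
pickle.dump((s,c),open("pl.pkl","wb"));cv2.imwrite("pics/pl.png",c["img"][:,:,::-1])
```

```text
t 3.25 pos [ 0.6117 -0.2018  0.1546] xax [ 1.8e-03  6.0e-04 -1.0e+00] jawyaw -24.11 F [ 0.3  -0.4   0.87] w 1.0 q7 0.15
```

View pics/pl.png

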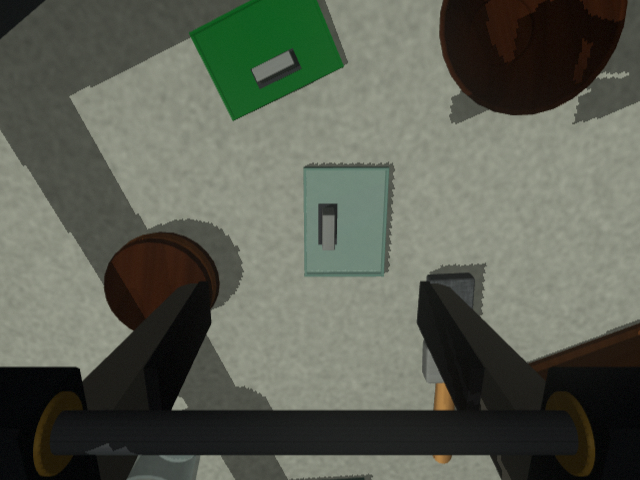

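The plate spans (304–390, 165–275), and the top of its bar is at about (328,232). The rear is on the left, and the brush and coasters are clear of the finger path.

Run:
```python
from h import *
import pickle
s,c=pickle.load(open("pl.pkl","rb"))
img=c["img"].astype(int);r,g,b=img[...,0],img[...,1],img[...,2]
m=((g-r>8)&(b-r>4)&(g-b<40)&(g>70)).astype(np.uint8);m[:140]=0;m[300:]=0;m[:,:280]=0;m[:,410:]=0
m=cv2.morphologyEx(m,cv2.MORPH_OPEN,np.ones((3,3)));
cs,_=cv2.findContours(m,0,2);k=max(cs,key=cv2.contourArea)
ap=cv2.approxPolyDP(k,6,True)[:,0];print(ap.tolist())
P=cast(c,ap,.006,s)[:,:2];print(P.round(4))
P4=cast(c,cv2.boxPoints(cv2.minAreaRect(k)),.006,s)[:,:2]
for Q in(P,P4):
  print(Q.mean(0).round(4))
  for i in range(len(Q)):
    d=Q[i]-Q[i-1];print(np.linalg.norm(d).round(4),np.degrees(np.arctan2(d[1],d[0])).round(2))
print("bar",cast(c,[[328,232.5]],.032,s), cast(c,[[322,214],[334,214],[334,250],[322,250]],.032,s).round(4))
cv2.imwrite("pics/pl2.png",cv2.resize(c["img"][155:285,290:405,::-1],None,fx=4.5,fy=4.5,interpolation=cv2.INTER_CUBIC))
```

```text
[[304, 168], [305, 275], [383, 275], [388, 167]]
[[ 0.6182 -0.1696]
 [ 0.5797 -0.2562]
 [ 0.6428 -0.2844]
 [ 0.6814 -0.197 ]]
[ 0.6305 -0.2268]
0.0689 156.58
0.0947 -113.94
0.0691 -24.13
0.0956 66.22
[ 0.6312 -0.2274]
0.0965 65.52
0.0688 -24.11
0.0967 -111.12
0.0745 155.87
bar [[ 0.61644622 -0.22067591  0.032     ]] [[ 0.6182 -0.2048  0.032 ]
 [ 0.6268 -0.2087  0.032 ]
 [ 0.615  -0.2362  0.032 ]
 [ 0.6062 -0.2322  0.032 ]]
```

View pics/pl2.png

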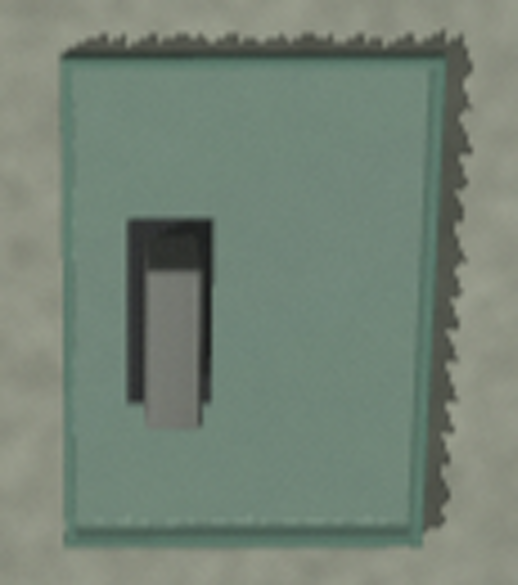

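Run:
```python
from h import *
from station import manip
s=manip.read_state();st(s);go(s,[.6165,-.221,.011],-24.1)
```

```text
t 3.3 pos [ 0.6119 -0.2023  0.155 ] xax [ 2.6e-03  2.0e-04 -1.0e+00] jawyaw -24.14 F [-0.03  0.12  0.6 ] w 0.999 q7 0.15
inc [ 0.48   -0.0511  0.0384] [-0.0004  0.0015 -0.0008]
```

Emit:
drive_tool([
  [0.1, -0.05, 0.038, 0, 0.001, 0, 0.1],
  [0.25, -0.05, 0.038, 0, 0.001, 0, 0.1],
  [0.35, -0.05, 0.038, 0, 0.001, 0, 0.1],
  [0.4, -0.05, 0.038, 0, 0.001, 0, 0.1],
  [0.4, -0.05, 0.038, 0, 0.001, 0, 0.1],
  [0.4, -0.05, 0.038, 0, 0.001, 0, 0.1],
])

```text
t: 4.05
tool_pos: [0.6162, -0.2222, 0.0351]
tcp_rot: [0.692, 0.148, 0.691, -0.148]
force: [-0.7, 0.5, 0.7]
gripper_width: 0.454
```

Run:
```python
from h import *
from station import manip
s=manip.read_state();st(s);go(s,[.6165,-.221,.011],-24.1)
c=manip.capture("wrist");cv2.imwrite("pics/g1.png",c["img"][:,:,::-1])
for i in range(3):
  manip.capture("wrist");st(manip.read_state())
```

```text
t 4.05 pos [ 0.6162 -0.2222  0.0351] xax [ 1.4e-03 -1.0e-04 -1.0e+00] jawyaw -24.23 F [-0.67  0.54  0.67] w 0.454 q7 0.25
inc [ 0.0803  0.0039 -0.0009] [-0.0015  0.0008 -0.0003]
t 4.15 pos [ 0.6161 -0.2221  0.0349] xax [ 1.2e-03  1.0e-04 -1.0e+00] jawyaw -24.24 F [-0.19  0.03  0.24] w 0.453 q7 0.25
t 4.2 pos [ 0.6158 -0.222   0.0347] xax [ 8.e-04  3.e-04 -1.e+00] jawyaw -24.24 F [0.45 0.48 0.26] w 0.451 q7 0.25
t 4.25 pos [ 0.6156 -0.2219  0.0344] xax [ 3.e-04  4.e-04 -1.e+00] jawyaw -24.24 F [0.32 1.1  0.61] w 0.446 q7 0.25
```

View pics/g1.png

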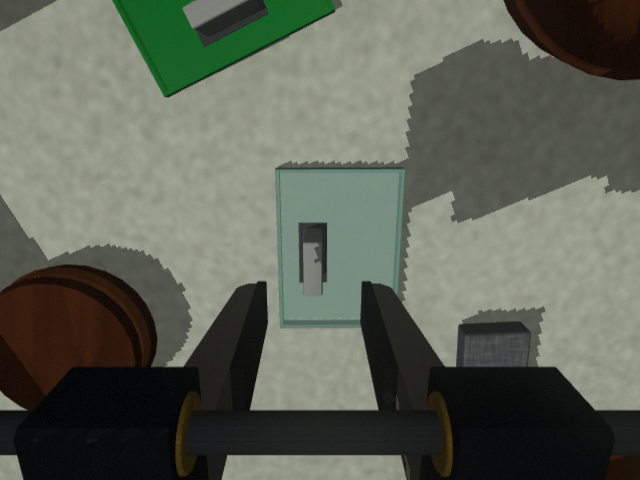

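Run:
```python
from h import *
from station import manip
s=manip.read_state();c=manip.capture("wrist");st(s)
cv2.imwrite("pics/g2.png",cv2.resize(c["img"][150:350,250:430,::-1],None,fx=3,fy=3))
print("bar",cast(c,[[312,268]],.032,s))
g=proj(c,[s["tool_pos"]],s);print("tcp px",g)
```

```text
t 4.25 pos [ 0.6156 -0.2219  0.0344] xax [ 3.e-04  4.e-04 -1.e+00] jawyaw -24.24 F [0.32 1.1  0.61] w 0.446 q7 0.25
bar [[ 0.61633258 -0.21935738  0.032     ]]
tcp px [[312.79167438 274.59587133]]
```

View pics/g2.png

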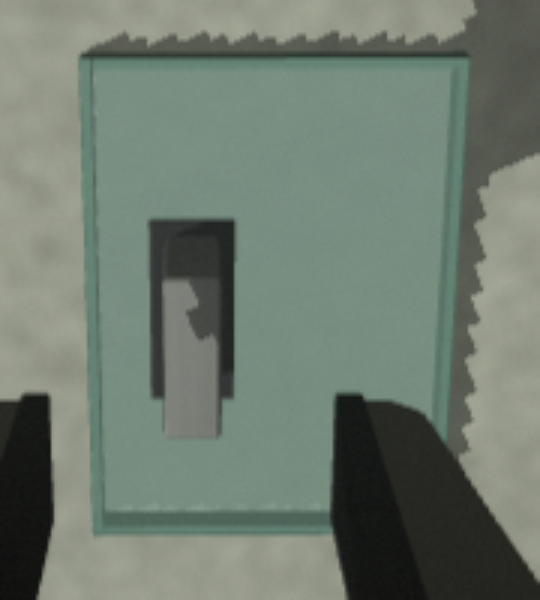

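Emit:
drive_tool([
  [0.04, 0.005, 0, 0, 0, 0, 0.1],
  [0.078, 0.005, 0, 0, 0, 0, 0.1],
  [0.078, 0.005, 0, 0, 0, 0, 0.1],
  [0.078, 0.005, 0, 0, 0, 0, 0.1],
])

```text
t: 4.8
tool_pos: [0.6154, -0.2206, 0.0096]
tcp_rot: [0.691, 0.149, 0.692, -0.148]
force: [0.5, -0.0, -0.0]
gripper_width: 0.45
```

Run:
```python
from h import *
from station import manip
st(manip.read_state())
```

```text
t 4.8 pos [ 0.6154 -0.2206  0.0096] xax [-1.8e-03  6.0e-04 -1.0e+00] jawyaw -24.25 F [ 0.45 -0.01 -0.03] w 0.45 q7 0.26
```

Emit:
drive_tool([
  [0, 0, 0, 0, 0, 0, 1],
  [0, 0, 0, 0, 0, 0, 1],
  [0, 0, 0, 0, 0, 0, 1],
  [0, 0, 0, 0, 0, 0, 1],
  [-0.03, 0, 0, 0, 0, 0, 1],
  [-0.1, 0, 0, 0, 0, 0, 1],
  [-0.25, 0, 0, 0, 0, 0, 1],
  [-0.4, 0, 0, 0, 0, 0, 1],
  [-0.45, 0, 0, 0, 0, 0, 1],
  [-0.45, 0, 0, 0, 0, 0, 1],
])

```text
t: 6.05
tool_pos: [0.6163, -0.2206, 0.1464]
tcp_rot: [0.692, 0.149, 0.691, -0.148]
force: [-0.9, 0.7, -0.3]
gripper_width: 0.003
```

Run:
```python
from h import *
from station import manip
s=manip.read_state();st(s)
c=manip.capture("wrist");cv2.imwrite("pics/l1.png",c["img"][:,:,::-1])
org=np.array([.5513,.1008]);y=np.radians(9.85);ex=np.array([np.cos(y),np.sin(y)])
P=org+ex*(-.101);print(P)
go(s,[*P,.12],9.85)
```

```text
t 6.05 pos [ 0.6163 -0.2206  0.1464] xax [ 1.3e-03  5.0e-04 -1.0e+00] jawyaw -24.24 F [-0.88  0.65 -0.25] w 0.003 q7 0.18
[0.45178884 0.08352199]
inc [ 0.0879  0.6992 -0.9164] [-0.3788  0.0008 -0.0004]
```

View pics/l1.png

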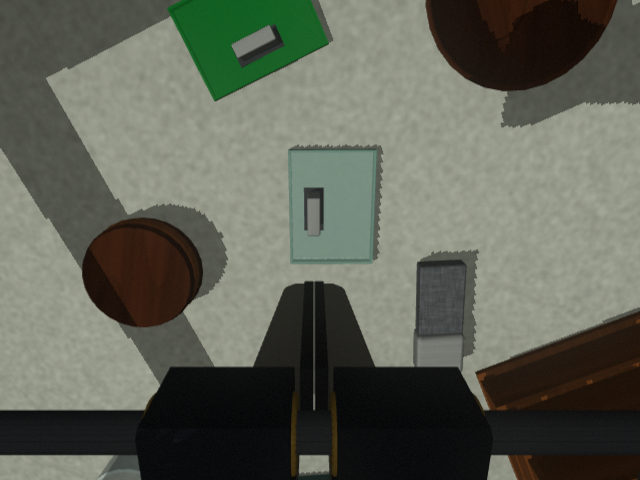

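Run:
```python
from h import *
from station import manip
s=manip.read_state();c=manip.capture("wrist");st(s)
cv2.imwrite("pics/l2.png",cv2.resize(c["img"][140:300,270:400,::-1],None,fx=3.5,fy=3.5))
img=c["img"].astype(int);r,g,b=img[...,0],img[...,1],img[...,2]
m=((g-r>8)&(b-r>4)&(g-b<40)&(g>70)).astype(np.uint8);m[:130]=0;m[290:]=0;m[:,:270]=0;m[:,400:]=0
m=cv2.morphologyEx(m,cv2.MORPH_OPEN,np.ones((3,3)));
cs,_=cv2.findContours(m,0,2);k=max(cs,key=cv2.contourArea)
ap=cv2.approxPolyDP(k,6,True)[:,0];print(ap.tolist())
P=cast(c,ap,.006,s)[:,:2];print(P.round(4),P.mean(0))
print("bar",cast(c,[[313.5,213]],.032,s))
c=manip.capture("side");cv2.imwrite("pics/l3.png",cv2.resize(c["img"][170:340,270:450,::-1],None,fx=4,fy=3.5))
c=manip.capture("top");cv2.imwrite("pics/l4.png",cv2.resize(c["img"][150:290,290:470,::-1],None,fx=4,fy=4))
```

```text
t 6.1 pos [ 0.6154 -0.2201  0.1448] xax [-0.0014  0.0012 -1.    ] jawyaw -24.23 F [-0.09  0.58 -0.77] w 0.005 q7 0.18
[[290, 150], [292, 263], [373, 263], [378, 150]]
[[ 0.6182 -0.1691]
 [ 0.5793 -0.256 ]
 [ 0.6423 -0.2843]
 [ 0.6813 -0.1975]] [ 0.63028    -0.22674799]
bar [[ 0.6168738 -0.2172604  0.032    ]]
```

View pics/l3.png

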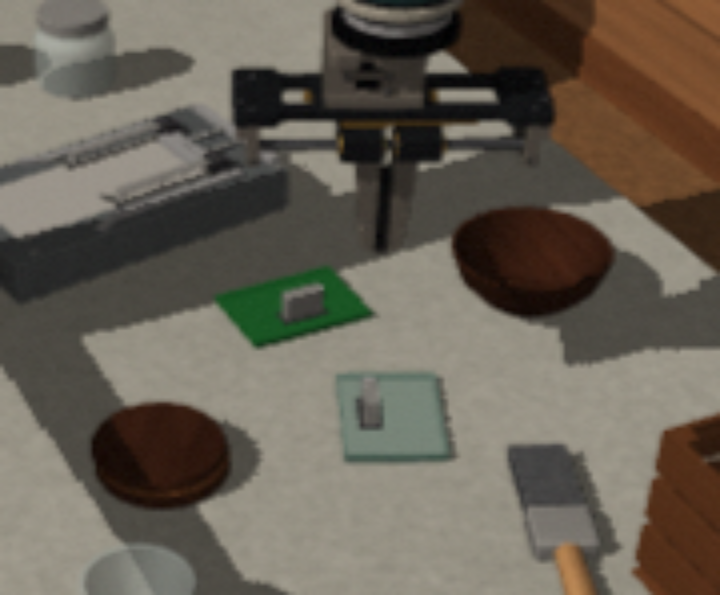

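View pics/l4.png

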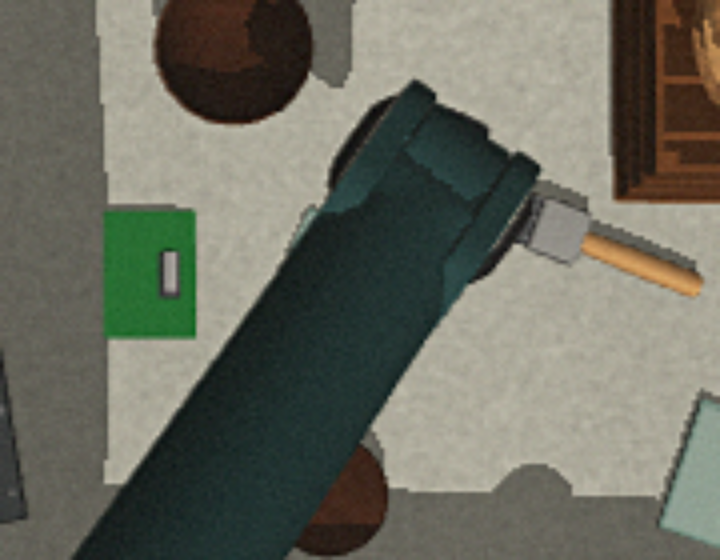

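Run:
```python
from h import *
from station import manip
s=manip.read_state();st(s)
c=manip.capture("side");print(proj(c,[s["tool_pos"],s["tool_pos"]-[0,0,.019],[.6165,-.2205,.032]]))
```

```text
t 6.25 pos [ 0.6147 -0.22    0.1432] xax [-0.0043  0.0014 -1.    ] jawyaw -24.24 F [ 0.6  -0.85 -0.05] w 0.005 q7 0.18
[[363.72023394 248.60038233]
 [363.37378646 254.29355887]
 [362.46437897 280.41609966]]
```

View pics/l2.png

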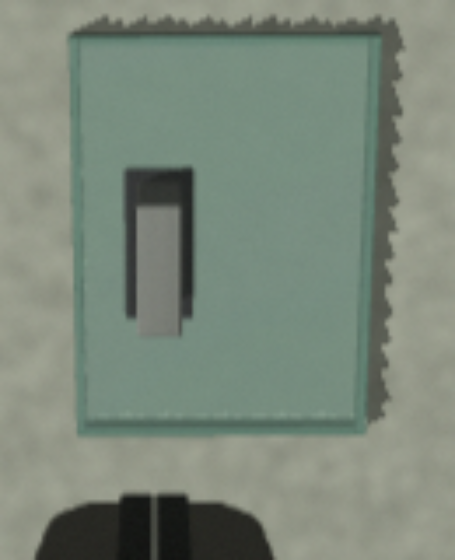

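Run:
```python
from h import *
from station import manip
s=manip.read_state();st(s)
q=s["tcp_rot"];M=R.from_quat([q[1],q[2],q[3],q[0]]).as_matrix()
cs=manip.capture("side");s=manip.read_state();cw=manip.capture("wrist")
cv2.imwrite("pics/m1.png",cv2.resize(cs["img"][195:255,335:395,::-1],None,fx=9,fy=9,interpolation=cv2.INTER_CUBIC))
cv2.imwrite("pics/m2.png",cv2.resize(cw["img"][255:375,250:380,::-1],None,fx=5,fy=5,interpolation=cv2.INTER_CUBIC))
for h in(0,.01,.019,.025,.03):
  print(h)
  for y in(-.01,0,.01):
    P=s["tool_pos"]+M@[-h,y,0];print("  y",y,"side",proj(cs,[P])[0].round(1),"wrist",proj(cw,[P],s)[0].round(1))
```

```text
t 6.3 pos [ 0.6147 -0.2202  0.1432] xax [-0.0042  0.0012 -1.    ] jawyaw -24.24 F [-0.49  0.11 -0.26] w 0.004 q7 0.18
0
  y -0.01 side [364.1 251. ] wrist [312.8 292.6]
  y 0 side [363.9 248.5] wrist [312.8 274.6]
  y 0.01 side [363.6 246.2] wrist [312.8 256.1]
0.01
  y -0.01 side [364.4 247.9] wrist [312.8 301.3]
  y 0 side [364.1 245.5] wrist [312.8 282.6]
  y 0.01 side [363.8 243.1] wrist [312.8 263.4]
0.019
  y -0.01 side [364.5 245.1] wrist [312.7 309.8]
  y 0 side [364.3 242.7] wrist [312.7 290.5]
  y 0.01 side [364.  240.4] wrist [312.7 270.5]
0.025
  y -0.01 side [364.7 243.3] wrist [312.7 315.9]
  y 0 side [364.4 240.9] wrist [312.7 296.1]
  y 0.01 side [364.1 238.5] wrist [312.7 275.6]
0.03
  y -0.01 side [364.8 241.7] wrist [312.7 321.3]
  y 0 side [364.5 239.3] wrist [312.7 301. ]
  y 0.01 side [364.2 237. ] wrist [312.7 280.2]
```

View pics/m1.png

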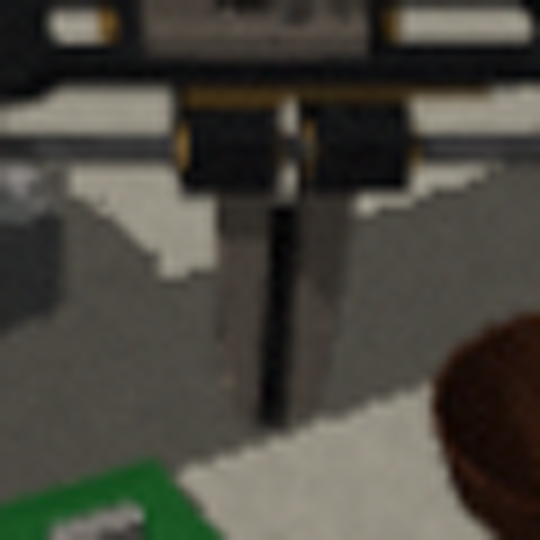

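View pics/m2.png

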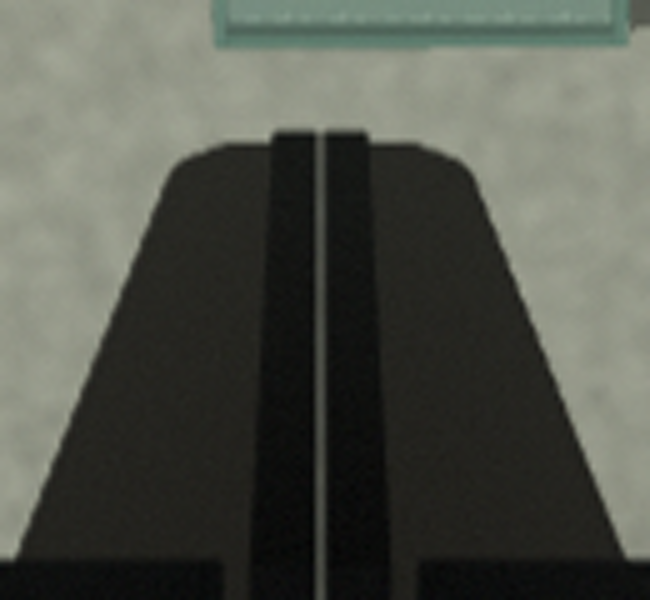

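The fingers closed on nothing and the plate hasn't moved. The side and wrist views agree that the fingertips end about 30 mm short of the reported TCP, so they passed over the bar. I'll go down again in steps, checking force and pictures.

Run:
```python
from h import *
from station import manip
s=manip.read_state();st(s)
go(s,[.6165,-.2200,.010],-24.15)
```

```text
t 6.4 pos [ 0.615  -0.2204  0.1437] xax [-3.5e-03  9.0e-04 -1.0e+00] jawyaw -24.26 F [-0.21 -0.06 -0.13] w 0.005 q7 0.18
inc [0.4456 0.0034 0.0055] [-0.0012 -0.0023  0.0004]
```

Emit:
drive_tool([
  [0, 0.002, 0.003, 0, 0, 0, 0.1],
  [0, 0.002, 0.003, 0, 0, 0, 0.1],
  [0.1, 0.002, 0.003, 0, 0, 0, 0.1],
  [0.25, 0.002, 0.003, 0, 0, 0, 0.1],
  [0.35, 0.002, 0.003, 0, 0, 0, 0.1],
  [0.43, 0.002, 0.003, 0, 0, 0, 0.1],
  [0.45, 0.002, 0.003, 0, 0, 0, 0.1],
  [0.45, 0.002, 0.003, 0, 0, 0, 0.1],
])

```text
t: 7.4
tool_pos: [0.6167, -0.2205, 0.0101]
tcp_rot: [0.691, 0.149, 0.692, -0.148]
force: [0.5, 0.4, 0.1]
gripper_width: 0.45
```

Run:
```python
from h import *
from station import manip
s=manip.read_state();st(s)
c=manip.capture("wrist");cv2.imwrite("pics/n1.png",c["img"][:,:,::-1])
c=manip.capture("side");cv2.imwrite("pics/n2.png",cv2.resize(c["img"][230:310,320:420,::-1],None,fx=7,fy=7,interpolation=cv2.INTER_CUBIC))
```

```text
t 7.4 pos [ 0.6167 -0.2205  0.0101] xax [-1.3e-03  5.0e-04 -1.0e+00] jawyaw -24.25 F [0.55 0.35 0.09] w 0.45 q7 0.26
```

View pics/n1.png

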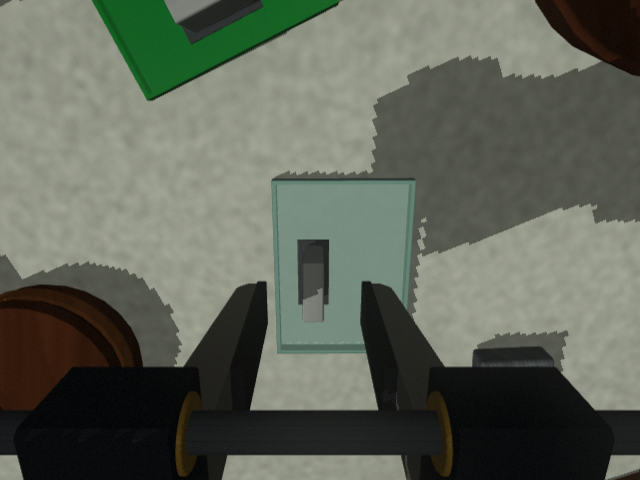

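View pics/n2.png

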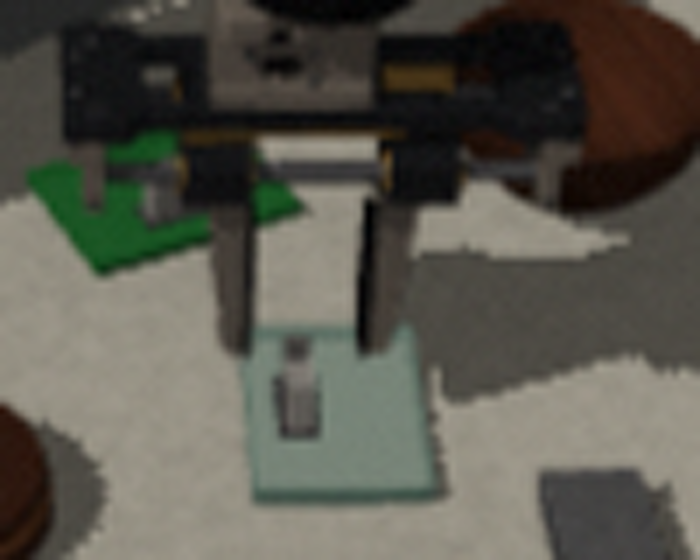

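Emit:
drive_tool([
  [0.03, 0, 0, 0, 0, 0, 0.1],
  [0.06, 0, 0, 0, 0, 0, 0.1],
  [0.06, 0, 0, 0, 0, 0, 0.1],
  [0.06, 0, 0, 0, 0, 0, 0.1],
])

```text
t: 8.0
tool_pos: [0.6165, -0.2203, -0.0082]
tcp_rot: [0.691, 0.149, 0.692, -0.148]
force: [0.5, 0.6, 0.0]
gripper_width: 0.448
```

Run:
```python
from h import *
from station import manip
s=manip.read_state();st(s)
c=manip.capture("wrist");cv2.imwrite("pics/o1.png",cv2.resize(c["img"][170:400,220:440,::-1],None,fx=2.5,fy=2.5))
c=manip.capture("side");cv2.imwrite("pics/o2.png",cv2.resize(c["img"][230:310,320:420,::-1],None,fx=7,fy=7,interpolation=cv2.INTER_CUBIC))
```

```text
t 8.0 pos [ 0.6165 -0.2203 -0.0082] xax [-1.5e-03  6.0e-04 -1.0e+00] jawyaw -24.25 F [0.54 0.65 0.03] w 0.448 q7 0.27
```

View pics/o1.png

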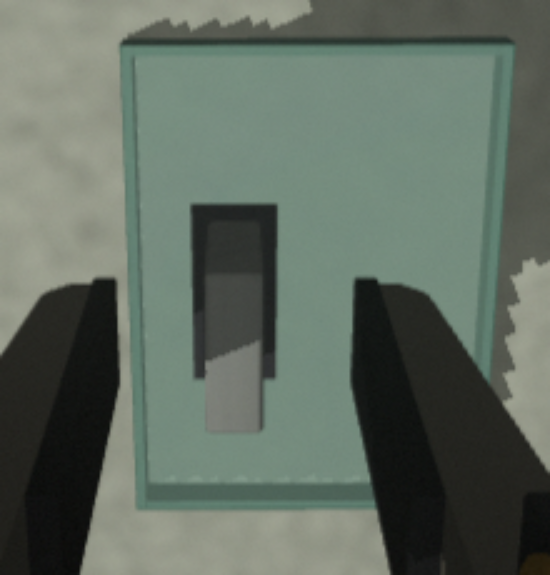

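View pics/o2.png

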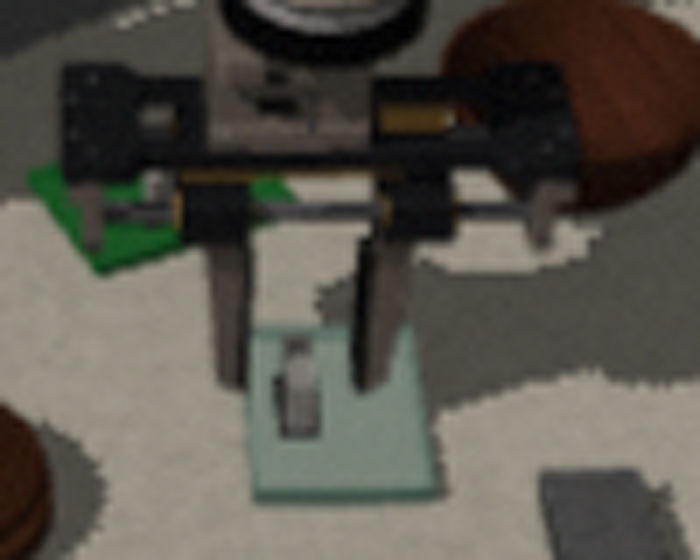

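Emit:
drive_tool([
  [0.02, 0, 0, 0, 0, 0, 0.1],
  [0.036, 0, 0, 0, 0, 0, 0.1],
  [0.036, 0, 0, 0, 0, 0, 0.1],
  [0.036, 0, 0, 0, 0, 0, 1],
  [0.036, 0, 0, 0, 0, 0, 1],
  [0.036, 0, 0, 0, 0, 0, 1],
  [0.036, 0, 0, 0, 0, 0, 1],
  [0.036, 0, 0, 0, 0, 0, 1],
  [0.036, 0, 0, 0, 0, 0, 1],
  [0.036, 0, 0, 0, 0, 0, 1],
])

```text
t: 9.35
tool_pos: [0.6166, -0.2202, -0.0188]
tcp_rot: [0.691, 0.149, 0.692, -0.148]
force: [-0.2, 0.4, 2.5]
gripper_width: 0.104
```

Run:
```python
from h import *
from station import manip
s=manip.read_state();st(s)
c=manip.capture("wrist");cv2.imwrite("pics/p1.png",cv2.resize(c["img"][170:400,220:440,::-1],None,fx=2.5,fy=2.5))
c=manip.capture("side");cv2.imwrite("pics/p2.png",cv2.resize(c["img"][230:310,320:420,::-1],None,fx=7,fy=7,interpolation=cv2.INTER_CUBIC))
```

```text
t 9.35 pos [ 0.6166 -0.2202 -0.0188] xax [-1.2e-03  7.0e-04 -1.0e+00] jawyaw -24.25 F [-0.23  0.38  2.51] w 0.104 q7 0.28
```

View pics/p1.png

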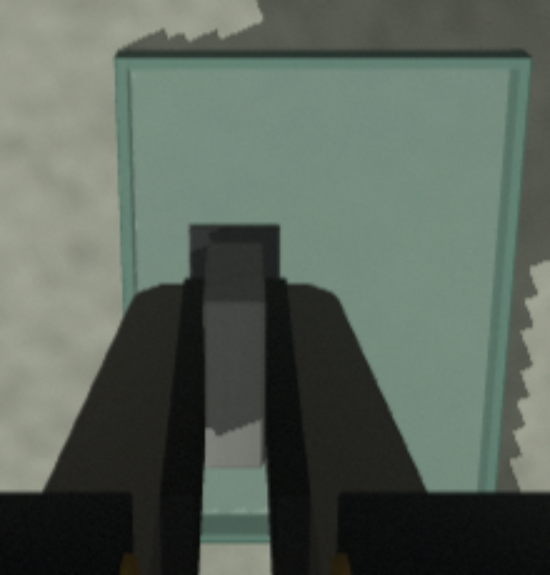

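View pics/p2.png

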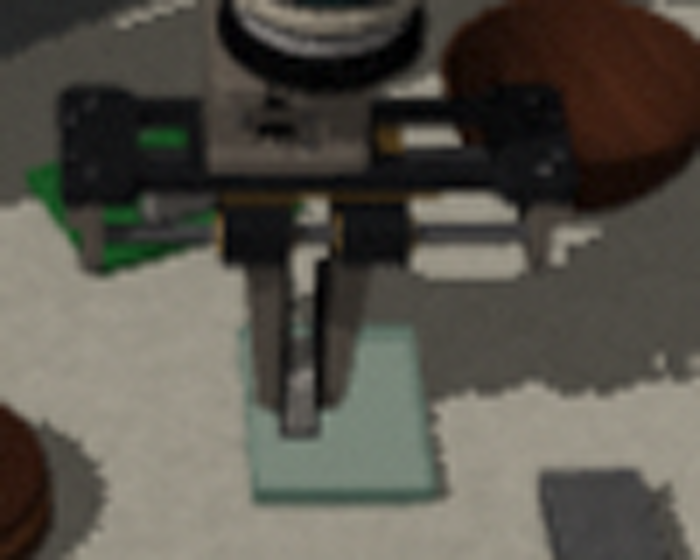

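Emit:
drive_tool([
  [-0.02, 0, 0, 0, 0, 0, 1],
  [-0.08, 0, 0, 0, 0, 0, 1],
  [-0.18, 0, 0, 0, 0, 0, 1],
  [-0.3, 0, 0, 0, 0, 0, 1],
  [-0.4, 0, 0, 0, 0, 0, 1],
  [-0.45, 0, 0, 0, 0, 0, 1],
  [-0.45, 0, 0, 0, 0, 0, 1],
])

```text
t: 10.32
tool_pos: [0.6173, -0.2205, 0.1173]
tcp_rot: [0.692, 0.149, 0.691, -0.148]
force: [-1.5, 0.1, -1.6]
gripper_width: 0.108
```

Run:
```python
from h import *
from station import manip
s=manip.read_state();st(s)
c=manip.capture("wrist");cv2.imwrite("pics/q1.png",c["img"][:,:,::-1])
org=np.array([.5513,.1008]);y=np.radians(9.85);ex=np.array([np.cos(y),np.sin(y)])
P=org+ex*(-.101);print(P)
go(s,[*P,.1],9.85)
```

```text
t 10.32 pos [ 0.6173 -0.2205  0.1173] xax [ 8.e-04  4.e-04 -1.e+00] jawyaw -24.24 F [-1.48  0.12 -1.58] w 0.108 q7 0.2
[0.45178884 0.08352199]
inc [ 0.0578  0.6973 -0.9192] [-3.788e-01  5.000e-04 -3.000e-04]
```

View pics/q1.png

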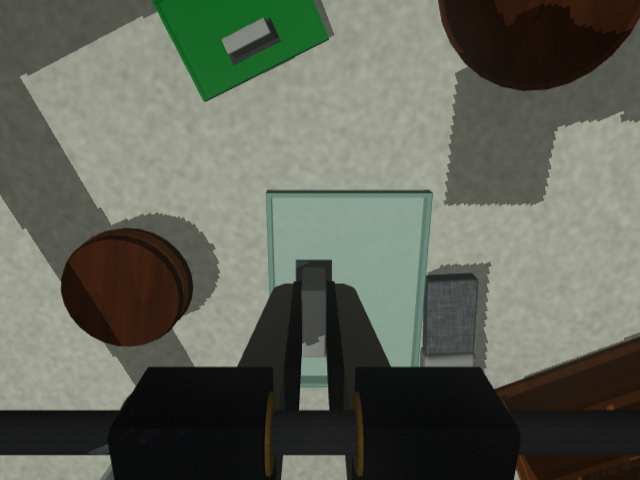

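Run:
```python
from h import *
from station import manip
s=manip.read_state();c=manip.capture("wrist")
cv2.imwrite("pics/q2.png",cv2.resize(c["img"][180:400,250:450,::-1],None,fx=2.7,fy=2.7))
img=c["img"].astype(int);r,g,b=img[...,0],img[...,1],img[...,2]
m=((g-r>8)&(b-r>4)&(g-b<40)&(g>70)).astype(np.uint8);m[:150]=0;m[400:]=0;m[:,:240]=0;m[:,450:]=0
cs,_=cv2.findContours(m,0,2);k=np.vstack([q for q in cs if cv2.contourArea(q)>30])
h=cv2.convexHull(k);ap=cv2.approxPolyDP(h,5,True)[:,0];print(ap.tolist())
q=s["tcp_rot"];M=R.from_quat([q[1],q[2],q[3],q[0]]).as_matrix()
for z in(.0188,.0248,.028):
  P=cast(c,ap,s["tool_pos"][2]+z,s)
  print(z,((P-s["tool_pos"])@M)[:,1:].round(4).tolist())
```

```text
[[432, 193], [417, 366], [300, 386], [269, 294], [266, 193]]
0.0188 [[0.0462, 0.0518], [-0.0409, 0.0516], [-0.0527, -0.0064], [-0.0019, -0.0205], [0.0461, -0.0203]]
0.0248 [[0.0475, 0.0501], [-0.0368, 0.0499], [-0.0481, -0.0062], [0.0009, -0.0198], [0.0474, -0.0196]]
0.028 [[0.0481, 0.0492], [-0.0346, 0.049], [-0.0457, -0.0061], [0.0024, -0.0194], [0.0481, -0.0192]]
```

View pics/q2.png

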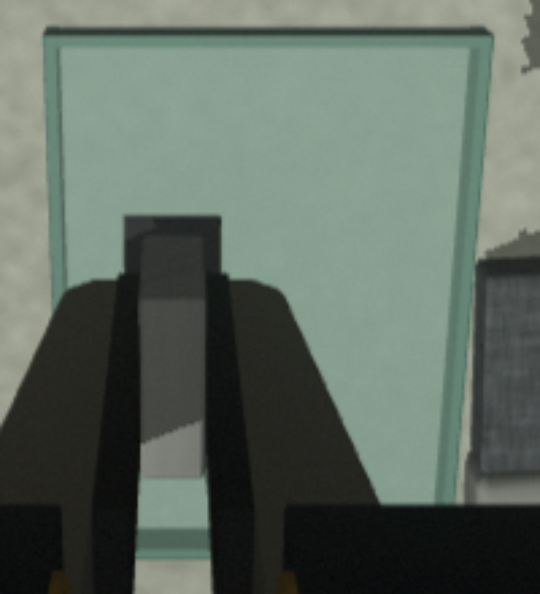

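Emit:
drive_tool([
  [0, 0.07, -0.09, -0.04, 0, 0, 1],
  [0, 0.15, -0.2, -0.1, 0, 0, 1],
  [0, 0.27, -0.35, -0.17, 0, 0, 1],
  [0, 0.38, -0.5, -0.24, 0, 0, 1],
  [0, 0.5, -0.65, -0.31, 0, 0, 1],
  [0, 0.6, -0.79, -0.36, 0, 0, 1],
  [0.03, 0.67, -0.88, -0.379, 0, 0, 1],
  [0.06, 0.697, -0.92, -0.379, 0, 0, 1],
  [0.06, 0.697, -0.92, -0.379, 0, 0, 1],
  [0.06, 0.697, -0.92, -0.379, 0, 0, 1],
])

```text
t: 11.68
tool_pos: [0.4517, 0.0822, 0.0984]
tcp_rot: [0.704, -0.06, 0.705, 0.06]
force: [0.3, -0.3, -2.1]
gripper_width: 0.104
```

Run:
```python
from h import *
from station import manip
import pickle
s=manip.read_state();st(s)
c=manip.capture("wrist");cv2.imwrite("pics/r1.png",c["img"][:,:,::-1])
pickle.dump((s,c),open("r.pkl","wb"))
org=np.array([.5513,.1008]);y=np.radians(9.85);ex=np.array([np.cos(y),np.sin(y)])
P=org+ex*(-.101);print(P)
go(s,[*P,.0262],9.85)
```

```text
t 11.68 pos [0.4517 0.0822 0.0984] xax [-1.1e-03 -4.0e-04 -1.0e+00] jawyaw 9.72 F [ 0.3  -0.28 -2.12] w 0.104 q7 0.1
[0.45178884 0.08352199]
inc [0.2408 0.0045 0.0013] [-0.0014 -0.0007  0.0001]
```

View pics/r1.png

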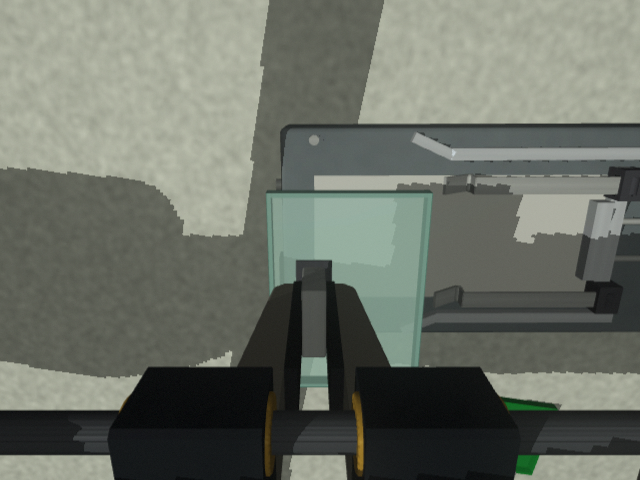

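Emit:
drive_tool([
  [0.06, 0.004, 0.001, -0.0014, 0, 0, 1],
  [0.12, 0.004, 0.001, -0.0014, 0, 0, 1],
  [0.18, 0.004, 0.001, -0.0014, 0, 0, 1],
  [0.21, 0.004, 0.001, -0.0014, 0, 0, 1],
  [0.22, 0.004, 0.001, -0.0014, 0, 0, 1],
  [0.22, 0.004, 0.001, -0.0014, 0, 0, 1],
])

```text
t: 12.48
tool_pos: [0.4513, 0.0847, 0.0328]
tcp_rot: [0.704, -0.061, 0.705, 0.062]
force: [-0.3, -1.0, -1.4]
gripper_width: 0.106
```

Run:
```python
from h import *
from station import manip
import pickle
s=manip.read_state();st(s)
c=manip.capture("wrist");cv2.imwrite("pics/t1.png",c["img"][:,:,::-1])
pickle.dump((s,c),open("r.pkl","wb"))
```

```text
t 12.47 pos [0.4513 0.0847 0.0328] xax [-9.e-04  7.e-04 -1.e+00] jawyaw 9.96 F [-0.26 -1.   -1.39] w 0.106 q7 0.19
```

View pics/t1.png

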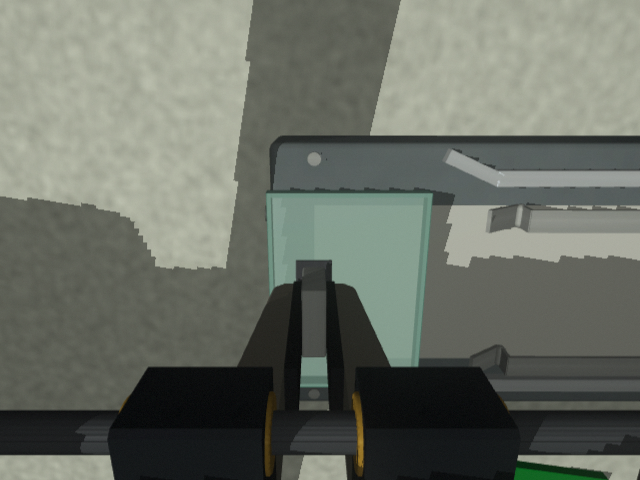

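Run:
```python
from h import *
import pickle
s,c=pickle.load(open("r.pkl","rb"))
cv2.imwrite("pics/t2.png",cv2.resize(c["img"][120:410,410:640,::-1],None,fx=2.6,fy=2.05))
q=s["tcp_rot"];M=R.from_quat([q[1],q[2],q[3],q[0]]).as_matrix()
P=cast(c,[[500,186],[635,186.5],[510,379],[635,379]],.050,s);print(((P-s["tool_pos"])@M)[:,1:].round(4))
```

```text
[[ 0.0488  0.0813]
 [ 0.0486  0.1402]
 [-0.0497  0.0992]
 [-0.0496  0.1622]]
```

View pics/t2.png

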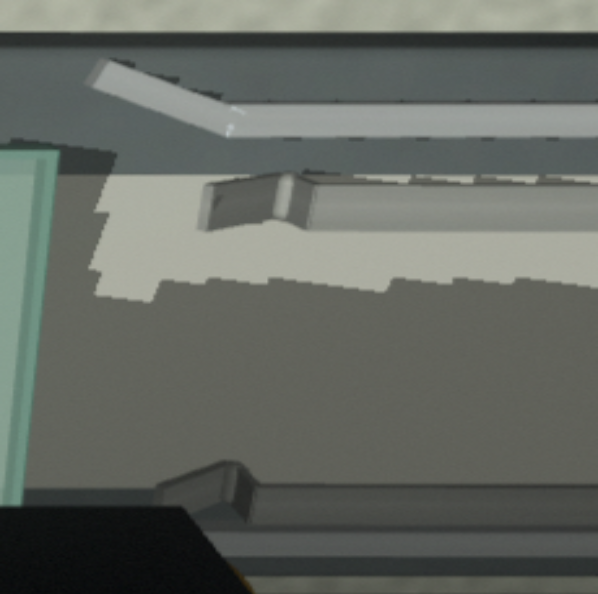

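Emit:
drive_tool([
  [0.008, 0, 0, 0, 0, 0, 1],
  [0.014, 0, 0, 0, 0, 0, 1],
  [0.017, 0, 0, 0, 0, 0, 1],
  [0.019, 0, 0, 0, 0, 0, 1],
  [0.019, 0, 0, 0, 0, 0, 1],
])

```text
t: 13.15
tool_pos: [0.4509, 0.085, 0.0268]
tcp_rot: [0.704, -0.061, 0.705, 0.062]
force: [0.0, 0.5, -0.8]
gripper_width: 0.108
```

Run:
```python
from h import *
from station import manip
for i in range(4):
  st(manip.read_state());manip.capture("top")
```

```text
t 13.15 pos [0.4509 0.085  0.0268] xax [-1.4e-03  6.0e-04 -1.0e+00] jawyaw 9.99 F [ 0.05  0.54 -0.8 ] w 0.108 q7 0.2
t 13.2 pos [0.4509 0.085  0.0268] xax [-1.4e-03  6.0e-04 -1.0e+00] jawyaw 9.99 F [-0.83 -0.59 -1.36] w 0.108 q7 0.2
t 13.25 pos [0.4509 0.0849 0.0268] xax [-1.4e-03  7.0e-04 -1.0e+00] jawyaw 9.99 F [ 1.   -0.21 -1.16] w 0.105 q7 0.2
t 13.3 pos [0.4509 0.085  0.0269] xax [-1.3e-03  7.0e-04 -1.0e+00] jawyaw 9.99 F [ 0.65  0.66 -1.89] w 0.108 q7 0.2
```

Emit:
drive_tool([
  [0.002, 0, 0, 0, 0, 0, 1],
  [0.002, 0, 0, 0, 0, 0, 1],
  [0.002, 0, 0, 0, 0, 0, 1],
])

```text
t: 13.72
tool_pos: [0.4509, 0.085, 0.0262]
tcp_rot: [0.704, -0.061, 0.705, 0.062]
force: [0.7, -0.0, -1.0]
gripper_width: 0.106
```

Emit:
drive_tool([
  [0.002, 0, 0, 0, 0, 0, 1],
  [0.002, 0, 0, 0, 0, 0, 1],
  [0.002, 0, 0, 0, 0, 0, 1],
])

```text
t: 14.1
tool_pos: [0.451, 0.085, 0.0261]
tcp_rot: [0.704, -0.061, 0.705, 0.062]
force: [-0.2, -1.5, 5.2]
gripper_width: 0.108
```

Emit:
drive_tool([
  [-0.0013, 0, 0, 0, 0, 0, 1],
  [-0.0013, 0, 0, 0, 0, 0, 1],
  [-0.0013, 0, 0.01, 0, 0, 0, 1],
  [-0.0013, 0, 0.03, 0, 0, 0, 1],
  [-0.0013, 0, 0.05, 0, 0, 0, 1],
  [-0.0013, 0, 0.065, 0, 0, 0, 1],
  [-0.0013, 0, 0.07, 0, 0, 0, 1],
  [-0.0013, 0, 0.07, 0, 0, 0, 1],
])

```text
t: 15.1
tool_pos: [0.4722, 0.0887, 0.0262]
tcp_rot: [0.704, -0.061, 0.705, 0.062]
force: [-1.6, 0.5, 4.2]
gripper_width: 0.106
```

```bash
cat >> h.py <<'E'
def loc(s):
    org=np.array([.5513,.1008]);y=np.radians(9.85);ex=np.array([np.cos(y),np.sin(y)]);ey=np.array([-ex[1],ex[0]])
    d=s["tool_pos"][:2]-org;F=s["force"][:2]
    print("t %.2f tcp local x %.1f y %.1f z %.1f | lead %.1f | F ax %.2f lat %.2f z %.2f yaw w %.3f"%(s["t"],d@ex*1e3,d@ey*1e3,s["tool_pos"][2]*1e3,d@ex*1e3+50,F@ex,F@ey,s["force"][2],s["gripper_width"]))
E
python3 - <<'E'
from h import *
from station import manip
for i in range(3):
  s=manip.read_state();loc(s);c=manip.capture("wrist")
st(s)
cv2.imwrite("pics/u1.png",c["img"][:,:,::-1])
import pickle;pickle.dump((s,c),open("u.pkl","wb"))
E
```

```text
t 15.10 tcp local x -80.0 y 1.6 z 26.2 | lead -30.0 | F ax -1.50 lat 0.79 z 4.25 yaw w 0.106
t 15.15 tcp local x -80.0 y 1.6 z 26.1 | lead -30.0 | F ax -0.42 lat -0.32 z 5.04 yaw w 0.104
t 15.20 tcp local x -80.0 y 1.6 z 26.2 | lead -30.0 | F ax -0.22 lat -0.43 z 5.16 yaw w 0.102
t 15.2 pos [0.4722 0.0887 0.0262] xax [-5.e-04  8.e-04 -1.e+00] jawyaw 9.99 F [-0.14 -0.46  5.16] w 0.102 q7 0.2
```

View pics/u1.png

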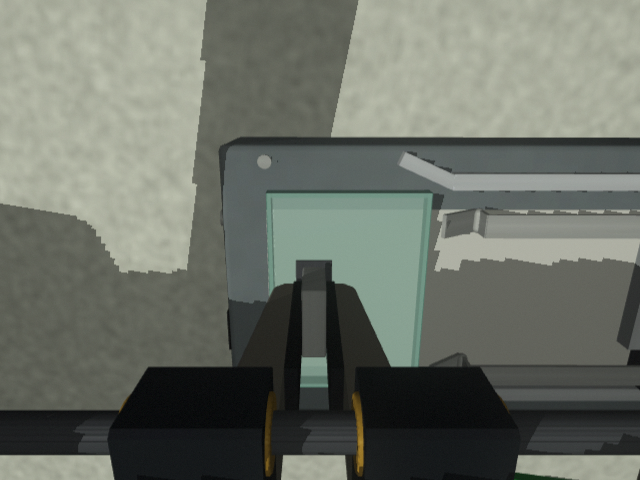

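Run:
```python
from h import *
import pickle
s,c=pickle.load(open("u.pkl","rb"))
cv2.imwrite("pics/u2.png",cv2.resize(c["img"][130:410,400:640,::-1],None,fx=3.3,fy=2.1))
q=s["tcp_rot"];M=R.from_quat([q[1],q[2],q[3],q[0]]).as_matrix()
def f2(uv,z): return ((cast(c,uv,z,s)-s["tool_pos"])@M)[:,1:].round(4).tolist()
print("rail",f2([[460,191],[635,191],[510,386],[635,386]],.050),"plate",f2([[268,193],[431,193],[300,386],[415,366]],.051))
```

```text
rail [[0.0479, 0.0618], [0.048, 0.1356], [-0.0489, 0.0962], [-0.0488, 0.1573]] plate [[0.0473, -0.019], [0.0473, 0.0494], [-0.0482, -0.0065], [-0.0369, 0.0487]]
```

View pics/u2.png

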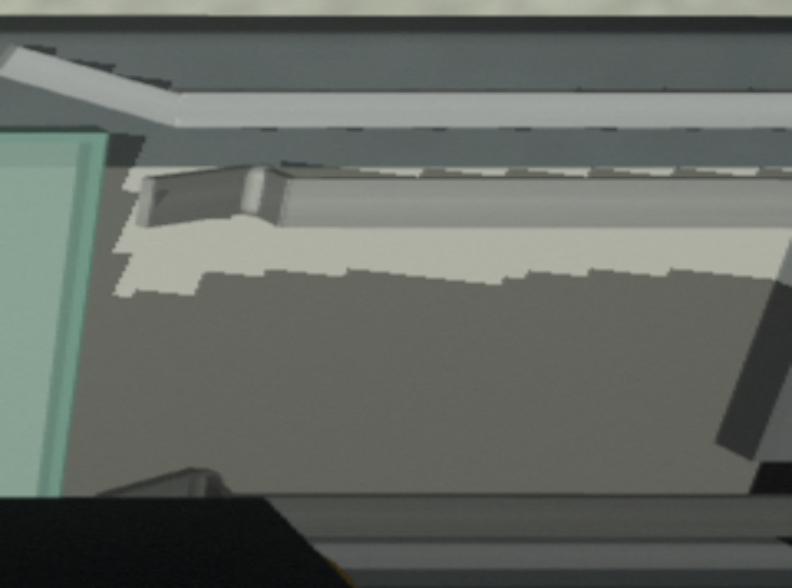

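Emit:
drive_tool([
  [-0.0012, 0, 0, 0, 0, 0, 1],
  [-0.0012, 0, 0.01, 0, 0, 0, 1],
  [-0.0012, 0, 0.02, 0, 0, 0, 1],
  [-0.0012, 0, 0.03, 0, 0, 0, 1],
  [-0.0012, 0, 0.03, 0, 0, 0, 1],
])

```text
t: 15.88
tool_pos: [0.4807, 0.0902, 0.0262]
tcp_rot: [0.704, -0.061, 0.705, 0.062]
force: [0.2, 0.2, -0.8]
gripper_width: 0.106
```

```bash
cat > r.py <<'E'
from h import *
from station import manip
for i in range(3):
  s=manip.read_state();loc(s);manip.capture("top")
E
python3 r.py
```

```text
t 15.88 tcp local x -71.4 y 1.6 z 26.2 | lead -21.4 | F ax 0.26 lat 0.12 z -0.76 yaw w 0.106
t 15.93 tcp local x -71.6 y 1.6 z 26.2 | lead -21.6 | F ax -0.19 lat -0.02 z -0.69 yaw w 0.106
t 15.97 tcp local x -71.7 y 1.6 z 26.2 | lead -21.7 | F ax -0.13 lat 0.30 z -1.27 yaw w 0.109
```

Emit:
drive_tool([
  [0, 0, 0.0033, 0, 0, 0, 1],
  [0, 0, 0.0067, 0, 0, 0, 1],
  [0, 0, 0.01, 0, 0, 0, 1],
])

```text
t: 16.4
tool_pos: [0.4834, 0.0907, 0.0263]
tcp_rot: [0.704, -0.061, 0.705, 0.062]
force: [-0.1, -1.1, -1.4]
gripper_width: 0.108
```

Emit:
drive_tool([
  [0, 0, 0.0033, 0, 0, 0, 1],
  [0, 0, 0.0067, 0, 0, 0, 1],
])

```text
t: 16.65
tool_pos: [0.4854, 0.0911, 0.0263]
tcp_rot: [0.704, -0.061, 0.705, 0.062]
force: [0.5, -0.6, -1.7]
gripper_width: 0.105
```

Emit:
drive_tool([
  [0, 0, 0.0033, 0, 0, 0, 1],
  [0, 0, 0.0067, 0, 0, 0, 1],
])

```text
t: 16.9
tool_pos: [0.4861, 0.0912, 0.0262]
tcp_rot: [0.703, -0.061, 0.706, 0.062]
force: [-4.5, -1.5, 3.3]
gripper_width: 0.108
```

Emit:
drive_tool([
  [0, 0, 0.0033, 0, 0, 0, 1],
  [0, 0, 0.0067, 0, 0, 0, 1],
])

```text
t: 17.15
tool_pos: [0.488, 0.0915, 0.0262]
tcp_rot: [0.703, -0.061, 0.706, 0.062]
force: [-5.8, -1.3, 3.9]
gripper_width: 0.107
```

```bash
python3 r.py
```

```text
t 17.15 tcp local x -64.0 y 1.7 z 26.2 | lead -14.0 | F ax -5.90 lat -0.30 z 3.90 yaw w 0.107
t 17.20 tcp local x -63.8 y 1.7 z 26.2 | lead -13.8 | F ax -4.97 lat 0.49 z 2.46 yaw w 0.106
t 17.25 tcp local x -63.8 y 1.7 z 26.2 | lead -13.8 | F ax -3.78 lat 0.05 z 3.17 yaw w 0.106
```

Emit:
drive_tool([
  [0, 0, 0.0033, 0, 0, 0, 1],
  [0, 0, 0.0067, 0, 0, 0, 1],
])

```text
t: 17.55
tool_pos: [0.4896, 0.0918, 0.0262]
tcp_rot: [0.703, -0.061, 0.706, 0.062]
force: [-7.4, -0.3, 5.5]
gripper_width: 0.109
```

Emit:
drive_tool([
  [0, 0, 0.0033, 0, 0, 0, 1],
  [0, 0, 0.0067, 0, 0, 0, 1],
])

```text
t: 17.8
tool_pos: [0.491, 0.0921, 0.0261]
tcp_rot: [0.702, -0.061, 0.706, 0.062]
force: [-8.8, -1.9, 7.3]
gripper_width: 0.108
```

Emit:
drive_tool([
  [0, 0, 0.0033, 0, 0, 0, 1],
  [0, 0, 0.0067, 0, 0, 0, 1],
])

```text
t: 18.05
tool_pos: [0.4941, 0.0926, 0.0263]
tcp_rot: [0.703, -0.061, 0.706, 0.062]
force: [-2.1, -0.5, 0.8]
gripper_width: 0.102
```

Emit:
drive_tool([
  [0, 0, 0.0033, 0, 0, 0, 1],
  [0, 0, 0.0067, 0, 0, 0, 1],
])

```text
t: 18.3
tool_pos: [0.4973, 0.0931, 0.0262]
tcp_rot: [0.704, -0.061, 0.705, 0.062]
force: [-2.3, -0.6, -0.4]
gripper_width: 0.101
```

```bash
python3 r.py
```

```text
t 18.30 tcp local x -54.5 y 1.7 z 26.2 | lead -4.5 | F ax -2.35 lat -0.22 z -0.37 yaw w 0.101
t 18.35 tcp local x -54.3 y 1.7 z 26.2 | lead -4.3 | F ax -2.61 lat -0.10 z -0.81 yaw w 0.104
t 18.40 tcp local x -54.3 y 1.7 z 26.2 | lead -4.3 | F ax -2.39 lat 0.00 z -1.81 yaw w 0.104
```

Emit:
drive_tool([
  [0, 0, 0.006, 0, 0, 0, 1],
  [0, 0, 0.012, 0, 0, 0, 1],
  [0, 0, 0.018, 0, 0, 0, 1],
  [0, 0, 0.024, 0, 0, 0, 1],
  [0, 0, 0.03, 0, 0, 0, 1],
  [0, 0, 0.036, 0, 0, 0, 1],
  [0, 0, 0.042, 0, 0, 0, 1],
  [0, 0, 0.048, 0, 0, 0, 1],
])

```text
t: 19.45
tool_pos: [0.5115, 0.0957, 0.0262]
tcp_rot: [0.704, -0.061, 0.705, 0.062]
force: [-1.6, -1.2, -3.0]
gripper_width: 0.103
```

```bash
python3 r.py
```

```text
t 19.45 tcp local x -40.1 y 1.7 z 26.2 | lead 9.9 | F ax -1.74 lat -0.88 z -2.98 yaw w 0.103
t 19.50 tcp local x -39.7 y 1.7 z 26.3 | lead 10.3 | F ax -1.26 lat 0.25 z -4.51 yaw w 0.102
t 19.55 tcp local x -39.7 y 1.7 z 26.3 | lead 10.3 | F ax -0.86 lat 0.25 z -3.90 yaw w 0.107
```

Emit:
drive_tool([
  [0.0006, 0, 0.007, 0, 0, 0, 1],
  [0.0006, 0, 0.014, 0, 0, 0, 1],
  [0.0006, 0, 0.021, 0, 0, 0, 1],
  [0.0006, 0, 0.028, 0, 0, 0, 1],
  [0.0006, 0, 0.035, 0, 0, 0, 1],
  [0.0006, 0, 0.042, 0, 0, 0, 1],
  [0.0006, 0, 0.049, 0, 0, 0, 1],
  [0.0006, 0, 0.056, 0, 0, 0, 1],
  [0.0006, 0, 0.063, 0, 0, 0, 1],
  [0.0006, 0, 0.07, 0, 0, 0, 1],
])

```text
t: 20.85
tool_pos: [0.5323, 0.0993, 0.0262]
tcp_rot: [0.704, -0.061, 0.705, 0.062]
force: [-3.0, 0.1, 1.7]
gripper_width: 0.106
```

```bash
python3 r.py
```

```text
t 20.85 tcp local x -19.0 y 1.8 z 26.2 | lead 31.0 | F ax -2.90 lat 0.56 z 1.72 yaw w 0.106
t 20.90 tcp local x -18.6 y 1.8 z 26.2 | lead 31.4 | F ax -2.25 lat 0.84 z -0.07 yaw w 0.104
t 20.95 tcp local x -18.6 y 1.8 z 26.2 | lead 31.4 | F ax -2.37 lat -0.17 z 0.26 yaw w 0.105
```

Emit:
drive_tool([
  [0, 0, 0.007, 0, 0, 0, 1],
  [0, 0, 0.014, 0, 0, 0, 1],
  [0, 0, 0.021, 0, 0, 0, 1],
  [0, 0, 0.028, 0, 0, 0, 1],
  [0, 0, 0.035, 0, 0, 0, 1],
  [0, 0, 0.042, 0, 0, 0, 1],
  [0, 0, 0.049, 0, 0, 0, 1],
  [0, 0, 0.056, 0, 0, 0, 1],
  [0, 0, 0.063, 0, 0, 0, 1],
  [0, 0, 0.067, 0, 0, 0, 1],
])

```text
t: 22.25
tool_pos: [0.5521, 0.1028, 0.0262]
tcp_rot: [0.704, -0.061, 0.705, 0.062]
force: [-4.7, -0.8, 5.4]
gripper_width: 0.104
```

```bash
python3 r.py;python3 - <<'E'
from h import *
from station import manip
c=manip.capture("wrist");cv2.imwrite("pics/v1.png",c["img"][:,:,::-1])
E
```

```text
t 22.25 tcp local x 1.2 y 1.8 z 26.2 | lead 51.2 | F ax -4.76 lat 0.02 z 5.42 yaw w 0.104
t 22.30 tcp local x 1.4 y 1.8 z 26.2 | lead 51.4 | F ax -3.49 lat 0.05 z 5.01 yaw w 0.105
t 22.35 tcp local x 1.4 y 1.8 z 26.2 | lead 51.4 | F ax -2.92 lat 0.55 z 5.03 yaw w 0.107
```

View pics/v1.png

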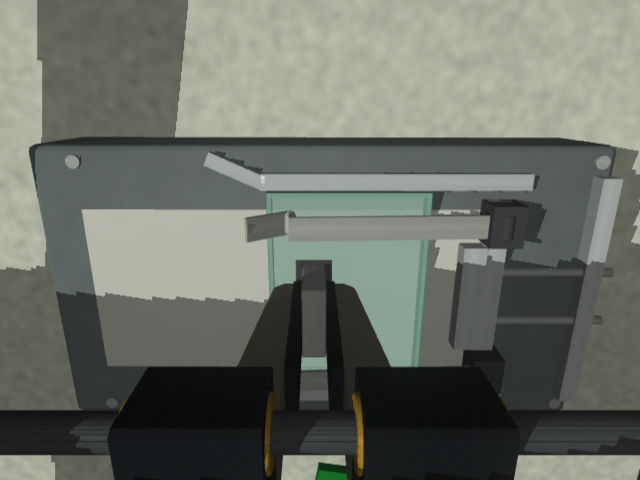

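Emit:
drive_tool([
  [-0.0012, 0, 0.0033, 0, 0, 0, 1],
  [-0.0012, 0, 0.0067, 0, 0, 0, 1],
  [-0.0012, 0, 0.01, 0, 0, 0, 1],
  [-0.0012, 0, 0.0133, 0, 0, 0, 1],
  [-0.0012, 0, 0.0167, 0, 0, 0, 1],
  [-0.0012, 0, 0.02, 0, 0, 0, 1],
  [-0.0012, 0, 0.0233, 0, 0, 0, 1],
])

```text
t: 23.32
tool_pos: [0.5588, 0.104, 0.0262]
tcp_rot: [0.704, -0.061, 0.705, 0.062]
force: [-1.7, -0.5, -3.0]
gripper_width: 0.107
```

```bash
python3 r.py;python3 - <<'E'
from h import *
from station import manip
s=manip.read_state();c=manip.capture("wrist");cv2.imwrite("pics/v2.png",cv2.resize(c["img"][170:400,200:560,::-1],None,fx=2.2,fy=2.2))
E
```

```text
t 23.32 tcp local x 7.9 y 1.8 z 26.2 | lead 57.9 | F ax -1.72 lat -0.23 z -3.01 yaw w 0.107
t 23.38 tcp local x 8.1 y 1.9 z 26.2 | lead 58.1 | F ax -1.82 lat 0.19 z -3.97 yaw w 0.108
t 23.43 tcp local x 8.1 y 1.9 z 26.2 | lead 58.1 | F ax -1.70 lat 0.20 z -4.02 yaw w 0.106
```

View pics/v2.png

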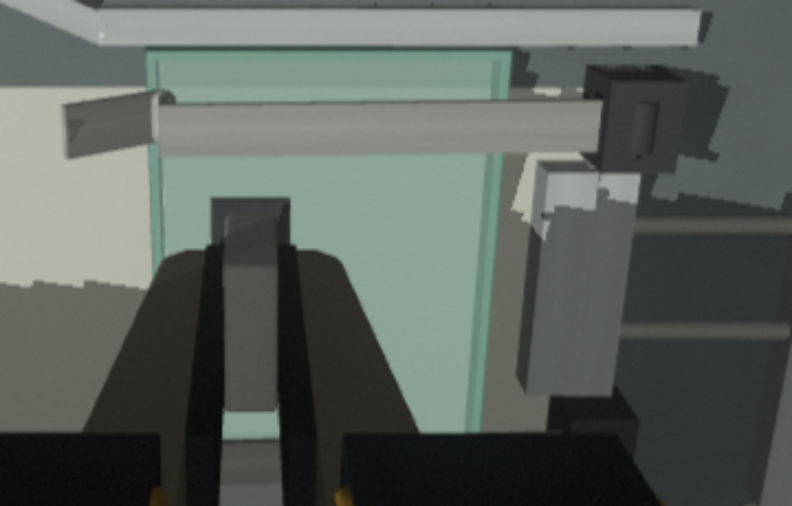

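Emit:
drive_tool([
  [0.0006, 0, 0.0017, 0, 0, 0, 1],
  [0.0006, 0, 0.0033, 0, 0, 0, 1],
  [0.0006, 0, 0.005, 0, 0, 0, 1],
])

```text
t: 23.9
tool_pos: [0.5602, 0.1042, 0.0262]
tcp_rot: [0.704, -0.061, 0.705, 0.062]
force: [-1.9, 0.4, -3.3]
gripper_width: 0.105
```

Emit:
drive_tool([
  [0, 0, 0.0017, 0, 0, 0, 1],
  [0, 0, 0.0033, 0, 0, 0, 1],
])

```text
t: 24.15
tool_pos: [0.5612, 0.1045, 0.0262]
tcp_rot: [0.704, -0.061, 0.705, 0.062]
force: [-2.6, -0.2, -3.7]
gripper_width: 0.108
```

Emit:
drive_tool([
  [0, 0, 0.0017, 0, 0, 0, 1],
  [0, 0, 0.0017, 0, 0, 0, 1],
])

```text
t: 24.4
tool_pos: [0.5621, 0.1046, 0.0262]
tcp_rot: [0.704, -0.061, 0.705, 0.062]
force: [-0.5, 0.2, -4.0]
gripper_width: 0.106
```

```bash
python3 r.py
```

```text
t 24.40 tcp local x 11.3 y 1.9 z 26.2 | lead 61.3 | F ax -0.51 lat 0.28 z -4.04 yaw w 0.106
t 24.45 tcp local x 11.3 y 1.8 z 26.2 | lead 61.3 | F ax 0.41 lat -0.00 z -5.79 yaw w 0.107
t 24.50 tcp local x 11.3 y 1.9 z 26.2 | lead 61.3 | F ax 0.65 lat 0.48 z -6.09 yaw w 0.106
```

Emit:
drive_tool([
  [0.0006, 0, 0, 0, 0, 0, 1],
  [0.0012, 0, 0.0015, 0, 0, 0, 1],
  [0.0012, 0, 0.0015, 0, 0, 0, 1],
])

```text
t: 24.92
tool_pos: [0.5623, 0.1046, 0.0262]
tcp_rot: [0.704, -0.061, 0.705, 0.062]
force: [-1.0, -0.3, -0.5]
gripper_width: 0.11
```

```bash
python3 r.py;python3 - <<'E'
from h import *
from station import manip
s=manip.read_state();c=manip.capture("wrist");cv2.imwrite("pics/w2.png",cv2.resize(c["img"][170:400,200:560,::-1],None,fx=2.2,fy=2.2))
E
```

```text
t 24.93 tcp local x 11.5 y 1.9 z 26.2 | lead 61.5 | F ax -1.01 lat -0.11 z -0.47 yaw w 0.110
t 24.98 tcp local x 11.5 y 1.9 z 26.2 | lead 61.5 | F ax -1.57 lat -0.59 z -0.32 yaw w 0.103
t 25.02 tcp local x 11.6 y 1.9 z 26.2 | lead 61.6 | F ax -1.82 lat 0.02 z -0.08 yaw w 0.103
```

View pics/w2.png

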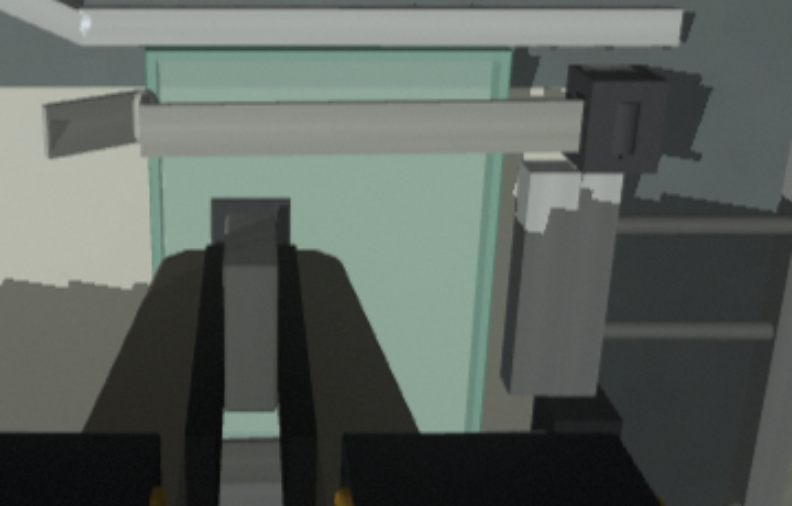

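Emit:
drive_tool([
  [0, 0, 0.0015, 0, 0, 0, 1],
  [0, 0, 0.0015, 0, 0, 0, 1],
])

```text
t: 25.38
tool_pos: [0.5636, 0.1048, 0.0262]
tcp_rot: [0.705, -0.061, 0.704, 0.062]
force: [1.1, -0.2, 0.1]
gripper_width: 0.102
```

Emit:
drive_tool([
  [0, 0, 0.0015, 0, 0, 0, 1],
  [0, 0, 0.0015, 0, 0, 0, 1],
])

```text
t: 25.62
tool_pos: [0.5647, 0.105, 0.0263]
tcp_rot: [0.705, -0.061, 0.704, 0.062]
force: [3.0, 0.4, -1.2]
gripper_width: 0.104
```

```bash
python3 r.py;python3 - <<'E'
from h import *
from station import manip
s=manip.read_state();c=manip.capture("wrist");cv2.imwrite("pics/w3.png",cv2.resize(c["img"][170:400,200:560,::-1],None,fx=2.2,fy=2.2))
E
```

```text
t 25.62 tcp local x 13.9 y 1.9 z 26.3 | lead 63.9 | F ax 3.04 lat -0.15 z -1.24 yaw w 0.104
t 25.68 tcp local x 13.9 y 1.9 z 26.3 | lead 63.9 | F ax 3.57 lat 0.07 z -1.29 yaw w 0.105
t 25.73 tcp local x 13.8 y 1.8 z 26.3 | lead 63.8 | F ax 5.03 lat -0.08 z -1.35 yaw w 0.109
```

View pics/w3.png

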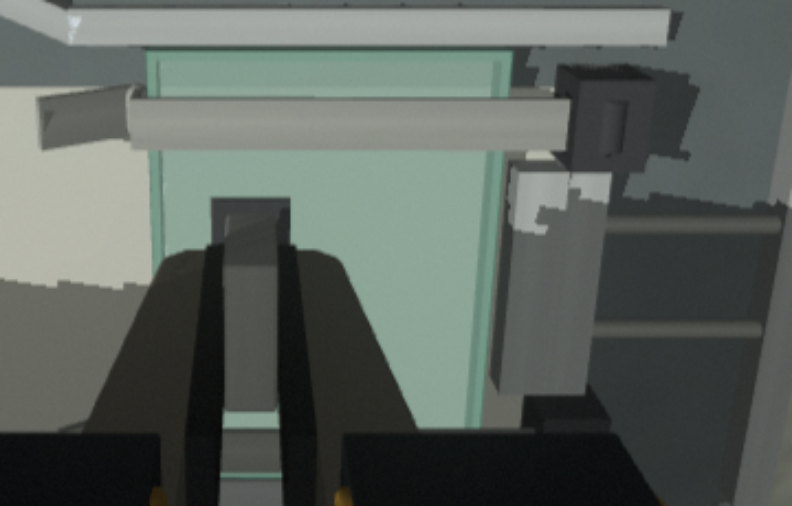

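Emit:
drive_tool([
  [0, 0, 0.0015, 0, 0, 0, 1],
  [0, 0, 0.0015, 0, 0, 0, 1],
])

```text
t: 26.08
tool_pos: [0.5646, 0.105, 0.0263]
tcp_rot: [0.705, -0.061, 0.704, 0.062]
force: [5.3, 0.5, -0.4]
gripper_width: 0.107
```

```bash
python3 r.py;python3 - <<'E'
from h import *
from station import manip
s=manip.read_state();c=manip.capture("wrist");cv2.imwrite("pics/w4.png",cv2.resize(c["img"][170:400,200:560,::-1],None,fx=2.2,fy=2.2))
E
```

```text
t 26.07 tcp local x 13.8 y 1.8 z 26.3 | lead 63.8 | F ax 5.27 lat -0.45 z -0.42 yaw w 0.107
t 26.12 tcp local x 13.9 y 1.9 z 26.3 | lead 63.9 | F ax 4.82 lat -0.02 z -0.39 yaw w 0.107
t 26.18 tcp local x 13.9 y 1.8 z 26.3 | lead 63.9 | F ax 5.88 lat 0.75 z -0.21 yaw w 0.107
```

View pics/w4.png

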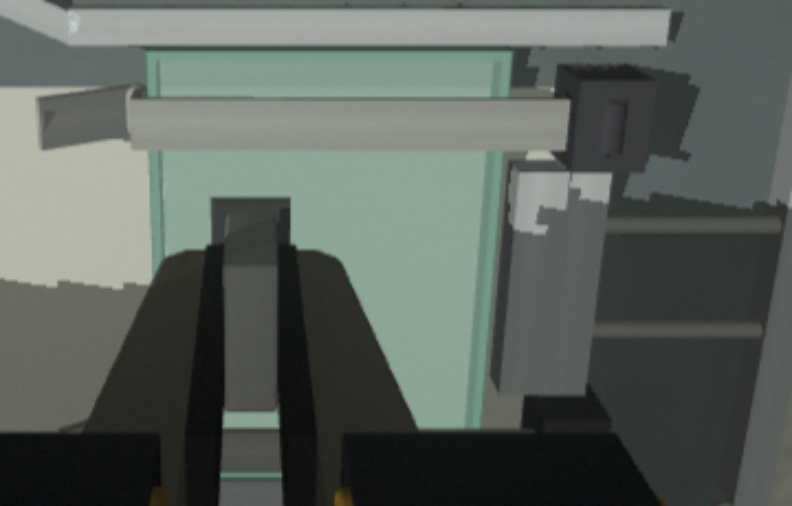

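The left clip has dropped: the nose is behind the rear edge and the leaf lies straight. The plate is being pulled forward at about 5 N, as expected after the snap. I'll release it and check the right clip.

Emit:
drive_tool([
  [0, 0, 0, 0, 0, 0, 0.8],
  [0, 0, 0, 0, 0, 0, 0.5],
  [0, 0, 0, 0, 0, 0, 0.3],
  [0, 0, 0, 0, 0, 0, 0.3],
  [0, 0, 0, 0, 0, 0, 0.3],
])

```text
t: 26.9
tool_pos: [0.563, 0.1047, 0.0257]
tcp_rot: [0.704, -0.061, 0.705, 0.062]
force: [-0.1, -0.2, 0.2]
gripper_width: 0.35
```

```bash
python3 r.py;python3 - <<'E'
from h import *
from station import manip
s=manip.read_state();c=manip.capture("wrist");cv2.imwrite("pics/x1.png",cv2.resize(c["img"][170:400,200:560,::-1],None,fx=2.2,fy=2.2))
E
```

```text
t 26.90 tcp local x 12.2 y 1.9 z 25.7 | lead 62.2 | F ax -0.14 lat -0.19 z 0.20 yaw w 0.350
t 26.95 tcp local x 12.4 y 1.9 z 25.8 | lead 62.4 | F ax 0.21 lat -0.43 z 0.07 yaw w 0.350
t 27.00 tcp local x 12.5 y 1.9 z 25.8 | lead 62.5 | F ax -1.38 lat -0.32 z 0.65 yaw w 0.349
```

View pics/x1.png

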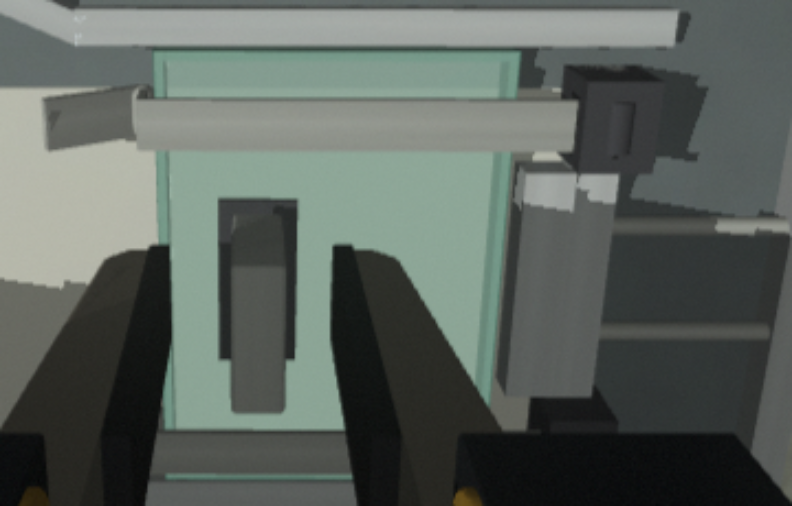

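Emit:
drive_tool([
  [-0.02, 0, 0, 0, 0, 0, 0.3],
  [-0.1, 0, 0, 0, 0, 0, 0.3],
  [-0.3, 0, 0, 0, 0, 0, 0.3],
  [-0.45, 0, 0, 0, 0, 0, 0.3],
  [-0.5, -0.2, 0, 0, 0, 0, 0.3],
  [-0.5, -0.3, 0, 0, 0, 0, 0.3],
  [-0.5, -0.3, 0, 0, 0, 0, 0.3],
])

```text
t: 27.98
tool_pos: [0.5796, 0.013, 0.1767]
tcp_rot: [0.705, -0.06, 0.705, 0.06]
force: [0.4, -0.4, -0.1]
gripper_width: 0.352
```

```bash
python3 r.py;python3 - <<'E'
from h import *
from station import manip
import pickle
s=manip.read_state();c=manip.capture("wrist");cv2.imwrite("pics/y1.png",c["img"][:,:,::-1])
pickle.dump((s,c),open("y.pkl","wb"))
c=manip.capture("side");cv2.imwrite("pics/y2.png",cv2.resize(c["img"][185:265,245:350,::-1],None,fx=7,fy=7,interpolation=cv2.INTER_CUBIC))
E
```

```text
t 27.98 tcp local x 12.9 y -91.4 z 176.7 | lead 62.9 | F ax 0.37 lat -0.46 z -0.08 yaw w 0.352
t 28.02 tcp local x 13.0 y -89.0 z 176.2 | lead 63.0 | F ax 0.45 lat 0.76 z -0.45 yaw w 0.351
t 28.07 tcp local x 13.0 y -87.5 z 175.8 | lead 63.0 | F ax 0.83 lat 0.09 z 0.13 yaw w 0.348
```

View pics/y1.png

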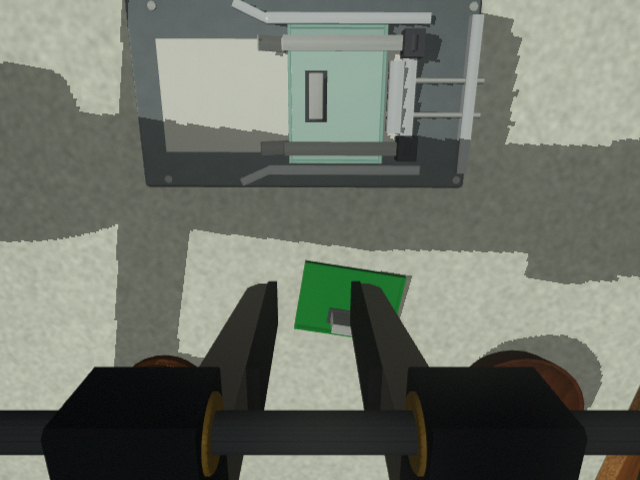

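View pics/y2.png

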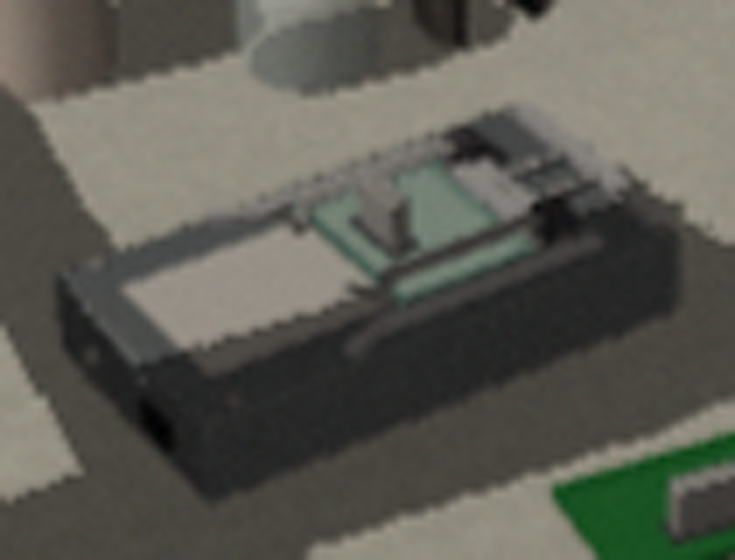

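Run:
```python
from h import *
import pickle
s,c=pickle.load(open("y.pkl","rb"))
cv2.imwrite("pics/y3.png",cv2.convertScaleAbs(cv2.resize(c["img"][0:190,230:450,::-1],None,fx=3.6,fy=3.1,interpolation=cv2.INTER_CUBIC),alpha=1.5))
org=np.array([.5513,.1008]);y=np.radians(9.85);ex=np.array([np.cos(y),np.sin(y)]);ey=np.array([-ex[1],ex[0]])
def L(uv,z):
  d=cast(c,uv,z,s)[:,:2]-org;return (np.c_[d@ex,d@ey]*1e3).round(1).tolist()
print("lead/rear",L([[387,90],[289,90],[382,163],[290,163]],.051),"stop",L([[391,60],[389,134]],.054))
```

```text
lead/rear [[65.7, 5.5], [-5.3, 5.2], [64.8, -47.1], [-5.2, -47.5]] stop [[66.9, 25.4], [68.4, -25.4]]
```

View pics/y3.png

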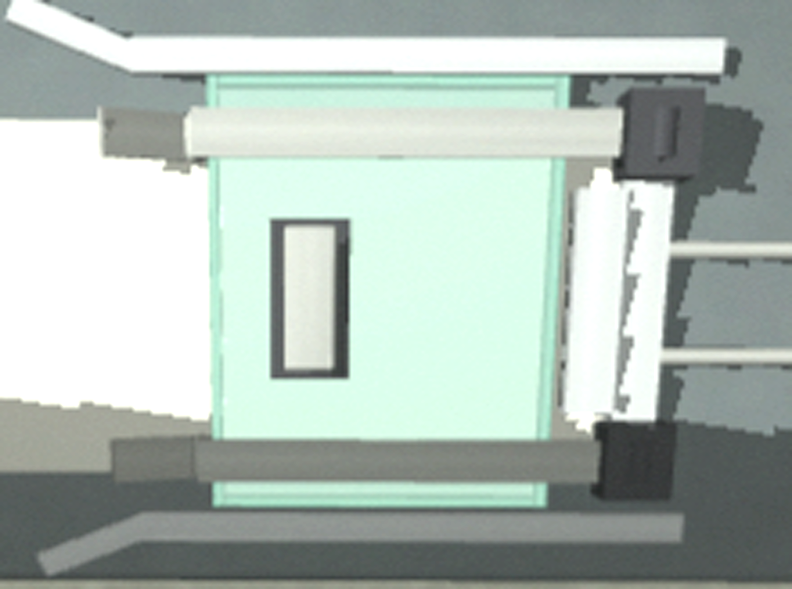

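Run:
```python
from h import *
from station import manip
c=manip.capture("side");n=c["img"][:,:,::-1]
o=cv2.imread("pics/a_side.png")
cr=lambda i:cv2.resize(i[200:240,280:345],None,fx=12,fy=7.3,interpolation=cv2.INTER_NEAREST)
cv2.imwrite("pics/z1.png",cv2.convertScaleAbs(np.vstack([cr(o),cr(n)]),alpha=1.4))
c=manip.capture("top");n=c["img"][:,:,::-1]
o=cv2.imread("pics/a_top.png")
cr=lambda i:cv2.resize(i[190:290,235:300],None,fx=6,fy=6,interpolation=cv2.INTER_NEAREST)
cv2.imwrite("pics/z2.png",cv2.convertScaleAbs(np.hstack([cr(o),cr(n)]),alpha=1.4))
```

```text
(no output)
```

View pics/z1.png

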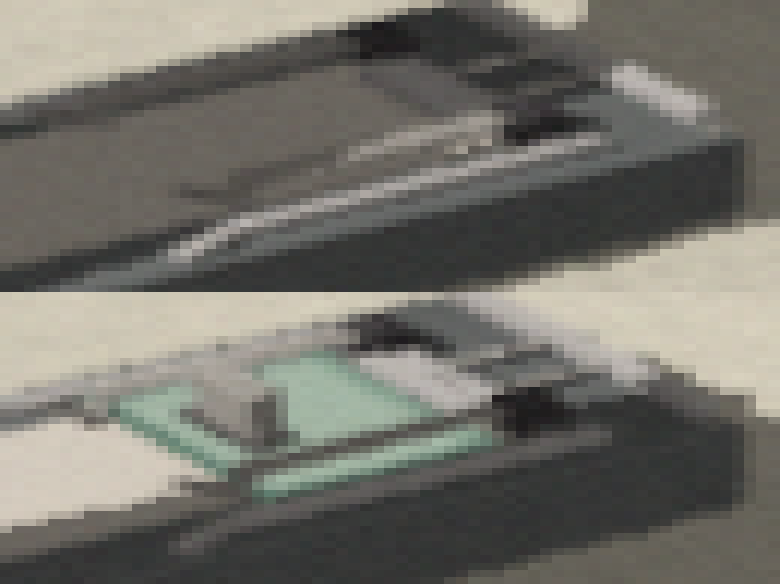

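View pics/z2.png

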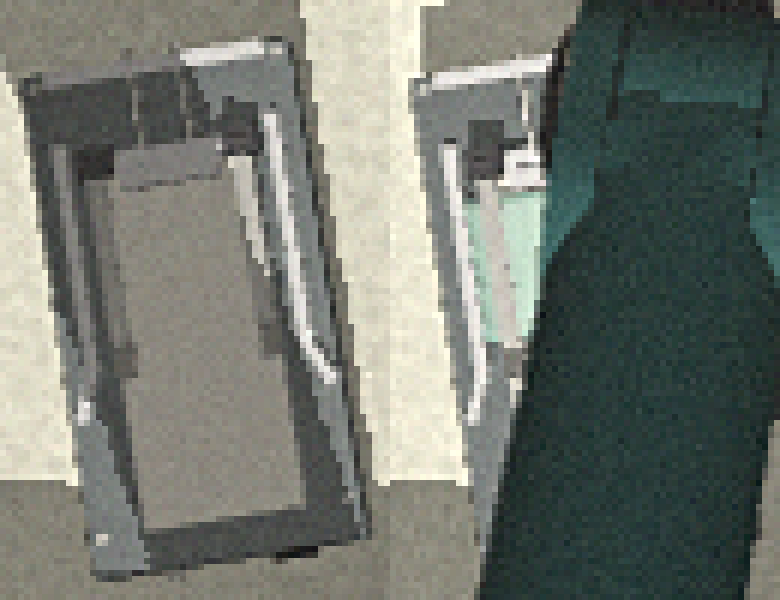

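Run:
```python
from h import *
from station import manip
s=manip.read_state();st(s);print(manip.finish_job())
```

```text
t 28.32 pos [0.5791 0.0174 0.1755] xax [-1.9e-03  9.0e-04 -1.0e+00] jawyaw 10.11 F [-1.16 -0.09 -0.34] w 0.352 q7 0.28
the job is handed in; nothing more can be done
None
```

The glass plate is on the light box deck under the clips, released, and I handed the job in at about 28.3 s. I gripped the smaller clear plate by its bar, laid it on the deck and slid it in 0.5–1 mm steps near the end. It stopped once the clips snapped, and I then let go and lifted clear.

- **First grasp missed:** the fingers closed on nothing, and the plate did not move. The side and wrist pictures agreed that the fingertips end about 30 mm short of the reported tool point, so I went lower on the second try and it held.
- **Forces:** the highest push I read while sliding was about 9 N, when the leading edge wedged the toes up. After the snap the clips pulled the plate forward with about 5 N. I only read the force at the end of each call, so a short peak in between could have gone unseen.
- **Clips:** the left one was seen dropping in the wrist pictures. The right one was out of sight during the snap. Afterwards its toe sits within a pixel of where it was before the job in the side picture, and lifted it would be nearly two pixels higher. Both noses lie behind the rear edge.
- **Disagreements:** the final gap between plate and stop measured about 1 mm on the left and 3.6 mm on the right, at roughly 0.75 mm per pixel. I cannot say for certain that the plate is touching the stop. The reported tool position was about 1.8 mm off the channel centre, but the pictures showed the plate centred to within 0.5 mm, so I followed the pictures.

I moved none of the other things on the table as far as the pictures show. The gripper was in free air at hand-in.

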